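# Snap the hanging caddy onto both catch hooks of the desk guard

### The arm

A 6-joint arm with a two-finger parallel gripper is mounted at the origin on the work surface. World frame = base frame: x ahead of the robot, y to its left, z up, the work surface at z = 0. Lengths are in m, angles in rad, forces in N, time in s.
With the tool pointing down it reaches from about 0.375 to 0.9 m from the base axis. Payload 3.1 kg.
Tool frame: the origin (TCP) lies midway between the tips of the shut fingers; the grasp point (between the pads) lies 19 mm behind it; z points along the fingers, y is the direction in which the jaws open and shut (so a half turn about z gives the same grasp; the last joint's range is limited). The gripper opens to 87 mm and grips with 3 to 60 N. Pads are 19 mm wide; open, the fingers measure 117 mm over their backs; the gripper's body (75 mm by 190 mm) begins 51 mm behind the grasp point.
Start: joints at [1.153, 0.527, 1.433, -0, 1.181, -0.178], TCP at [0.148, 0.607, 0.223] pointing down, gripper open.
Joint ranges: [-3.08, 3.08], [-0.75, 2.2], [0.22, 2.44], [-1.43, 4.57], [0, 2.65], [-2.85, 2.85]. Speed limits (rad/s): [2.79, 2.79, 3.14, 3.14, 3.14, 3.14].

### API

Orientations are given as a unit quaternion [x, y, z, w].
In Python, from rig import robot gives the robot as it stands.
- The arm moves only by the tool move_arm, never from a script. Its argument "rows" is one flat list of numbers, 7 for each row, row after row: the shift along the world's x, y, z in mm, then the turn, a rotation vector about the world's x, y, z in rad, then the closure, from 0 (fully open) to 1 (shut). A call has 1 to 12 rows; each row shifts and turns the commanded pose from where the row before left it; what a row does not reach is not made up. A row lasts 1/10 s, in which the tool goes at most 50 mm and 8.59 degrees, less where a joint would pass 70% of its speed; a pose out of reach is approached as far as the arm can. A call with a gripper value outside its range is refused whole. The fingers move at their own pace and stop on an object; "grip_force" is the grip in N (left out, the last holds). Time passes only in rows, so rows that do not move let the fingers close. It gives the time, the measured TCP pose, the force and the opening at its end, in the units of the state.
- robot.get_obs(): the state, without advancing time (a new reading comes with each control period).
- robot.camera(name): name is "scene" or "side" or "wrist"; returns a dict with "color" (480x640x3 uint8, red, green, blue), "z_map" (480x640 float32, m along the optical axis (not along the pixel's ray), 0 where there is no reading), "camera_matrix" (3x3 intrinsics, pixels), "R" (3x3) and "t" (3): a world point X has camera coordinates R X + t; the wrist camera has in their place "tool_from_camera" (4x4, takes a point from camera to tool coordinates, whose origin is the TCP and whose axes are the flange's). Camera axes: x right, y down, z forward; pixel columns grow to the right and rows downward; lengths in m; the calibration is good to about 2 mm. A picture is of the moment at which its call begins: read the wrist's pose just before it.
- robot.hand_in(): hands the job in, once; it reports no verdict.
Trained networks look in the newest picture that a camera, given by its name, has taken for a name from the list of things; names that differ only in an ending like _2 or _b are one class to them, and where a whole thing is asked for, a point or a joint stands for the part that bears it (a point fixed in the world has none). Each returns a list of dicts, best first, with "conf" (0 to 1); they miss things now and then, are a little off and sometimes report something else, mostly with a low value. They report only what shows in the picture. A call takes as long as a camera call.
- robot.search_frame(camera, thing): "at" ([column, row] in pixels, amid what is visible of it).
- robot.spot_point(camera, thing): "at" ([column, row] in pixels: a listed point, or the origin of a listed thing).
The state is a dict: "time": time; "q": joint angles; "joint_velocities": joint speeds; "joint_torque": joint torques, N m; "position": TCP position; "tool_rot": TCP orientation; "ft_force": force on the tool from outside, world axes, zero at the start; "moment": the same for the moment, N m; "grip_width": finger opening in m.
Only numpy, scipy, OpenCV 4.12 (cv2) and the standard library are available. Lean on these libraries where they do the work, as an engineer would, in place of code of your own. Each camera call takes 0.05 s, during which the arm holds its last target.

### The job

Pick up the empty steel caddy by its wooden grip and hang it on the desk guard: its cross bar goes into both spring-catch hooks, snapped past both rollers and fully down on both seats, although the hooks may sit at slightly different heights. Push gently, never with more than 25 newtons on a hook, and before letting go keep pressing down for about a second with about 10 newtons on each hook to make sure that both seats take it; then release it, let it hang still, and leave everything else on the desk where it is.

Things in the scene. Friction and masses are not known exactly. Their poses are not given: they have to be found in the camera images.
- caddy: open dark steel tray 90 x 240 mm (x, y), 57 mm high, 0.3 to 0.65 kg; two end uprights 26 mm wide at y +-118.5 mm carry a round bar along y: 10 mm diameter, axis 125 mm above the underside, to y +-170 mm, end knobs 18 mm in diameter at y +-172 mm. Origin: centre of the underside, z up. Stands on the desk with its +y end to the left; that end goes into the left hook.
- grip (a point): where to pinch the wooden grip in the middle of the bar: 154 mm above the underside. Upper block 30 mm (x) x 36 mm (y), from 134 to 178 mm above the underside; below it a wider shoulder 40 x 80 mm, top at 134 mm, on which the fingertips can rest and press. Fingers closing along y or x both fit.
- bar_left (a point): point on the bar's axis 142 mm to the caddy's +y, the part that goes into the left hook
- bar_right (a point): point on the bar's axis 142 mm to the caddy's -y, the part that goes into the right hook
- guard: fixed desk guard: posts at y +-215 mm, 240 mm high, clear panel, aluminium cross rail 178 to 214 mm above the desk, front face 67 mm behind (+x of) the hook line. Origin: on the desk under the middle of the hook line; x away from the robot, y along the rail, z up. Two hooks reach towards the robot, 142 mm either side of the middle, nominal seated bar height 200 mm.
- hook_left: left hook, at the guard's +y. Origin: centre of the fully seated bar if the hook is clamped mid-slot; axes as the guard's. Each hook is really clamped anywhere up to 9 mm above or below that, each on its own and NOT in this pose: feel for the seat. Rigid V-shaped seat 12 mm wide (y), faces at 45 degrees; rigid upright back 6 mm behind (+x), flaring to 22 mm behind at 42 mm above.
- hook_right: right hook, at the guard's -y. Origin: centre of the fully seated bar if the hook is clamped mid-slot; axes as the guard's. Each hook is really clamped anywhere up to 9 mm above or below that, each on its own and NOT in this pose: feel for the seat. Rigid V-shaped seat 12 mm wide (y), faces at 45 degrees; rigid upright back 6 mm behind (+x), flaring to 22 mm behind at 42 mm above.
- mouth_left (a point): 25 mm above the left hook's origin, where the bar's centre first meets the hook's spring catch (if clamped mid-slot): a roller 12 mm in diameter, 20 mm long (y), axis 6 mm in front of (-x) and 17 mm above the seated bar's centre. Push the bar straight down past it (about 2 to 6 N per hook, roller swings to -x and back over the bar), then on down to the rigid seat, 7 mm of free travel lower.
- mouth_right (a point): the same for the right hook: 25 mm above its origin. Lower the bar here from above, within about 3 mm in x and 10 mm in y. A bar end still on its roller lies about 25 mm above its seat; the hooks can differ by up to 18 mm in height, so the bar may have to be tilted (up to 0.065 rad) while pressing.
- mug: white mug, 80 mm across, 95 mm high; a bystander, origin under its middle
- pen_cup: grey cup with pens, 76 mm across, 160 mm high; a bystander, origin under its middle
- sprayer: clear spray bottle, 88 mm across, 205 mm high; a bystander, origin under its middle
- tape_stand: tape dispenser 110 x 55 mm, 75 mm high; a bystander, origin under its middle
- notebook: spiral notebook 100 x 148 mm, 13 mm thick, lying on the desk under the hook line; a bystander, origin under its middle
- stamp: hand stamp 30 x 50 mm, 46 mm high, on the desk under the hook line; a bystander, origin under its middle
- stapler: stapler 130 x 34 mm, 43 mm high; a bystander, origin under its middle

How it is judged:
By the outcome, as a careful person would: the job done as asked, in the order asked, and still so for the second after the job is handed in, with the robot touching nothing.
It also fails if it takes over 72 s, if anything falls off the work surface, if the arm or the gripper's body presses on something with over 40 N, if the wrist force passes 120 N, or if a joint passes its speed limit or range.

## Working session

There is one attempt and no reset: what is moved stays moved. The work goes in short steps, Python scripts to look and compute and a tool call to move; the robot and the scene stay as the last step left them, time stands still between calls to the robot, and variables do not carry over. Pictures are saved under pics/ and viewed, and the job is handed in when it is done.

Besides the shell and the picture viewer there is one more tool, called as name(argument=value, ...) on one line, values as JSON. move_arm: Moves the arm, as the interface text tells. Its arguments: {"type":"object","properties":{"rows":{"type":"array","items":{"type":"number"}},"grip_force":{"type":"number"}},"required":["rows"]}

```bash
ls; mkdir -p pics; cat > h.py <<'E'
from rig import robot
import numpy as np, cv2
def snap(name,fn):
    c=robot.camera(name); cv2.imwrite('pics/'+fn,c['color'][:,:,::-1]); np.savez('/tmp/'+name+'.npz',**c); return c
def w(c,px,z=None,d=None):
    K=np.array(c['camera_matrix']);R=np.array(c['R']);t=np.array(c['t'])
    ray=np.linalg.inv(K)@np.array([px[0],px[1],1.0]); 
    o=-R.T@t; r=R.T@ray
    if z is not None: return o+r*(z-o[2])/r[2]
    if d is None: d=c['z_map'][int(round(px[1])),int(round(px[0]))]
    return o+r*d
E
python3 - <<'E'
from h import *
o=robot.get_obs(); print(o)
for n in ['scene','side']:
    c=snap(n,n+'1.png'); print(n,-np.array(c['R']).T@c['t'])
    for th in ['grip','bar_left','bar_right','mouth_left','mouth_right','hook_left','hook_right','guard','caddy','mug','pen_cup','sprayer','tape_stand','notebook','stamp','stapler']:
        r=robot.spot_point(n,th)[:2]
        print(th,[(np.round(x['at']),round(x['conf'],2),np.round(w(c,x['at']),3)) for x in r])
E
```

```text
pics
{'time': 0.0, 'q': array([ 1.15249875e+00,  5.28475909e-01,  1.43386166e+00, -1.23288713e-05,
        1.18137717e+00, -1.78546787e-01]), 'joint_velocities': array([-8.41192943e-04, -5.88027000e-05, -6.46417145e-05,  1.36802851e-03,
       -6.31581250e-04,  1.08931345e-03]), 'joint_torque': array([-1.32773428e-03, -4.40037596e+01, -1.76593351e+01,  6.32504141e-02,
        5.83363348e-02, -1.78885612e-04]), 'position': array([0.14812433, 0.60646618, 0.22157856]), 'tool_rot': array([ 1.19586098e-01,  9.92823267e-01, -1.01581994e-03, -3.06510621e-04]), 'ft_force': array([0.17082409, 0.53479469, 0.89958823]), 'moment': array([ 0.00192161, -0.02751225,  0.00234604]), 'grip_width': 0.08690378735327287}
scene [ 1.34188735 -0.53226978  0.84206068]
grip [(array([290., 243.]), 0.6, array([ 0.45 , -0.051,  0.161]))]
bar_left [(array([323., 234.]), 0.84, array([0.418, 0.07 , 0.132])), (array([351., 312.]), 0.56, array([ 0.679, -0.011,  0.085]))]
bar_right [(array([247., 272.]), 0.68, array([ 0.467, -0.182,  0.126]))]
mouth_left [(array([403., 218.]), 0.56, array([ 0.289,  0.487, -0.002]))]
m
[... 1426 characters left out ...]
012]))]
hook_right [(array([260., 198.]), 0.6, array([ 0.671, -0.305,  0.003]))]
guard [(array([384., 208.]), 0.69, array([ 0.295, -0.292,  0.013]))]
caddy [(array([327., 270.]), 0.63, array([ 0.44 , -0.054, -0.   ]))]
mug [(array([335., 181.]), 0.78, array([ 0.447, -0.364,  0.04 ]))]
pen_cup [(array([218., 443.]), 0.58, array([0.595, 0.45 , 0.089]))]
sprayer [(array([291., 431.]), 0.98, array([0.455, 0.424, 0.124]))]
tape_stand [(array([285., 175.]), 0.94, array([ 0.608, -0.398,  0.018]))]
notebook [(array([259., 282.]), 0.72, array([0.611, 0.01 , 0.011]))]
stamp [(array([254., 319.]), 0.7, array([0.597, 0.134, 0.03 ]))]
stapler [(array([381., 207.]), 0.58, array([ 0.307, -0.265,  0.043]))]
```

View pics/scene1.png

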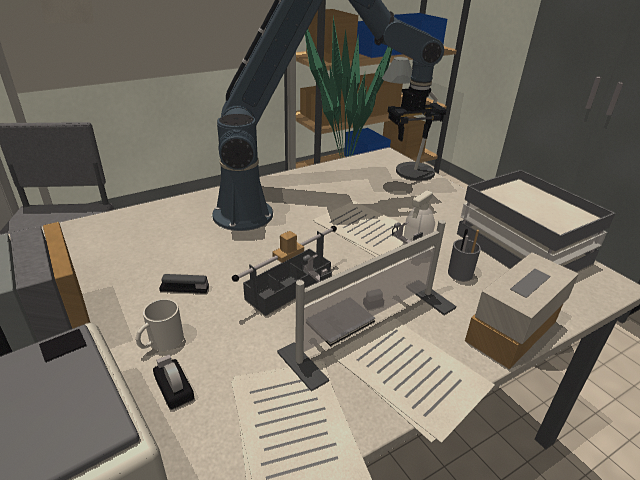

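View pics/side1.png

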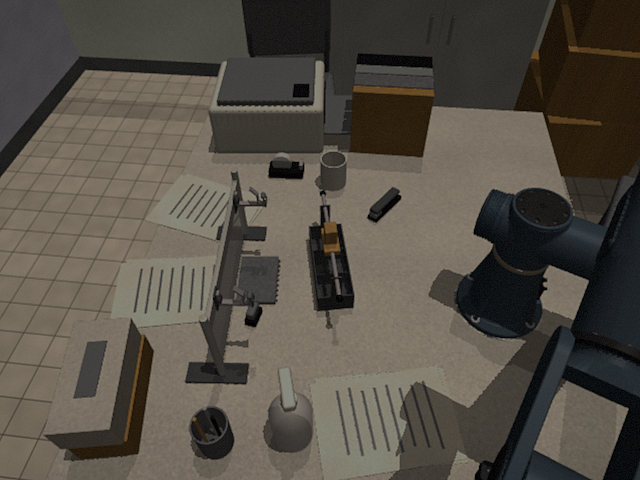

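```bash
python3 - <<'E'
from h import *
c=dict(np.load('/tmp/side.npz')); s=dict(np.load('/tmp/scene.npz'))
for nm,p,z in [('grip',(329,234),.154),('bl',(338,287),.125),('br',(328,202),.125),('ml',(246,292),.225),('mr',(260,194),.225),('hl',(246,296),.2),('hr',(260,198),.2)]: print(nm,w(c,p,z).round(3))
for nm,p,z in [('grip',(290,243),.154),('bl',(323,234),.125),('br',(247,272),.125),('ml',(403,218),.225),('mr',(310,258),.225),('hl',(397,232),.2),('hr',(308,265),.2)]: print(nm,w(s,p,z).round(3))
def crop(c,f,x0,y0,x1,y1,k):
    im=c['color'][y0:y1,x0:x1,::-1]; cv2.imwrite(f,cv2.resize(im,None,fx=k,fy=k,interpolation=cv2.INTER_CUBIC))
crop(c,'pics/sidecrop.png',190,160,390,340,4)
crop(s,'pics/scenecrop.png',220,180,460,360,3)
E
```

```text
grip [ 0.433 -0.048  0.154]
bl [0.398 0.086 0.125]
br [ 0.45  -0.187  0.125]
ml [0.578 0.19  0.225]
mr [ 0.606 -0.097  0.225]
hl [0.583 0.183 0.2  ]
hr [ 0.611 -0.108  0.2  ]
grip [ 0.441 -0.046  0.154]
bl [0.408 0.077 0.125]
br [ 0.466 -0.181  0.125]
ml [0.573 0.213 0.225]
mr [ 0.609 -0.086  0.225]
hl [0.589 0.185 0.2  ]
hr [ 0.601 -0.086  0.2  ]
```

View pics/sidecrop.png

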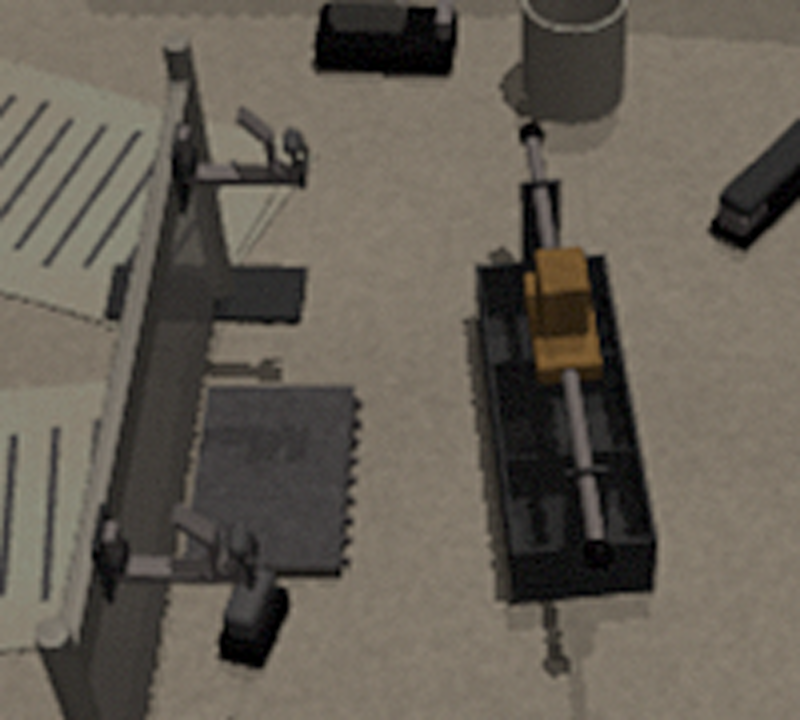

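View pics/scenecrop.png

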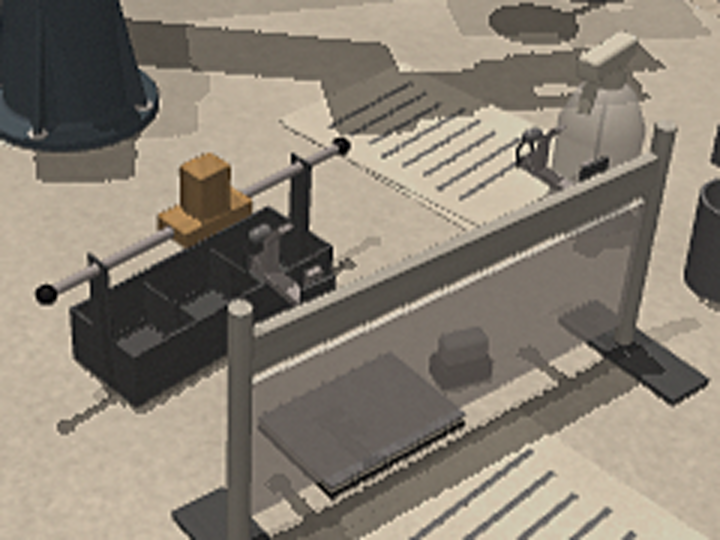

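move_arm(rows=[0,-5,45,0,0,0,0,10,-15,45,0,0,0,0,20,-30,30,0,0,0.03,0,25,-40,15,0,0,0.05,0,25,-40,15,0,0,0.05,0,25,-40,15,0,0,0.05,0,25,-40,15,0,0,0.05,0,25,-40,10,0,0,0.05,0,25,-40,0,0,0,0.05,0,25,-40,0,0,0,0.05,0,25,-40,0,0,0,0.05,0,25,-40,0,0,0,0,0], grip_force=25)

```text
time: 2.9
position: [0.4039, 0.1954, 0.4129]
tool_rot: [-0.095, 0.995, 0.0, 0.001]
ft_force: [1.0, 0.3, 0.3]
grip_width: 0.087
```

move_arm(rows=[25,-40,0,0,0,0,0,25,-40,0,0,0,0,0,25,-40,0,0,0,0,0,15,-30,0,0,0,0,0,0,0,0,0,0,0,0,0,0,0,0,0,0,0])

```text
time: 3.5
position: [0.4933, 0.0466, 0.4122]
tool_rot: [-0.094, 0.996, 0.0, -0.0]
ft_force: [0.3, 0.4, 0.2]
grip_width: 0.0874
```

```bash
cat >> h.py <<'E'
from scipy.spatial.transform import Rotation as Ro
def wsnap(fn):
    o=robot.get_obs(); c=robot.camera('wrist'); cv2.imwrite('pics/'+fn,c['color'][:,:,::-1])
    T=np.eye(4); T[:3,:3]=Ro.from_quat(o['tool_rot']).as_matrix(); T[:3,3]=o['position']
    M=T@np.array(c['tool_from_camera']); Mi=np.linalg.inv(M); c['R']=Mi[:3,:3]; c['t']=Mi[:3,3]
    np.savez('/tmp/wrist_'+fn[:-4]+'.npz',**c); return o,c
def spots(n,c,things):
    zz=dict(grip=.154,bar_left=.125,bar_right=.125,mouth_left=.225,mouth_right=.225,hook_left=.2,hook_right=.2)
    for th in things:
        r=robot.spot_point(n,th)[:2]
        print(th,[(np.round(x['at'],1),round(x['conf'],2),np.round(w(c,x['at']),3),np.round(w(c,x['at'],zz[th]),4)) for x in r])
E
python3 - <<'E'
from h import *
o,c=wsnap('w1.png'); print(o['position'],o['tool_rot'],o['time'],np.array(c['tool_from_camera']).round(3),c['camera_matrix'])
spots('wrist',c,['grip','bar_left','bar_right','mouth_left','mouth_right','hook_left','hook_right'])
E
```

```text
[0.49330025 0.04661736 0.41224132] [-9.40241720e-02  9.95569711e-01  3.94949118e-04 -4.99109425e-04] 3.5 [[ 0.001 -0.963 -0.269  0.074]
 [ 1.     0.001 -0.    -0.001]
 [ 0.001 -0.269  0.963 -0.163]
 [ 0.     0.     0.     1.   ]] [[363.2761903    0.         321.26461001]
 [  0.         363.2761903  238.87336002]
 [  0.           0.           1.        ]]
grip [(array([132.5, 140.7]), 0.73, array([ 0.467, -0.187,  0.13 ]), array([ 0.4641, -0.175 ,  0.154 ])), (array([244.2, 131.2]), 0.64, array([ 0.43 , -0.049,  0.179]), array([ 0.4304, -0.0536,  0.154 ]))]
bar_left [(array([372. , 132.2]), 0.67, array([0.404, 0.089, 0.128]), array([0.4035, 0.0899, 0.125 ]))]
bar_right [(array([132.4, 140.5]), 0.61, array([ 0.466, -0.187,  0.13 ]), array([ 0.4668, -0.1894,  0.125 ]))]
mouth_left []
mouth_right [(array([168.4, 297.2]), 0.72, array([ 0.614, -0.098,  0.215]), array([ 0.6093, -0.095 ,  0.225 ])), (array([178.6, 285.4]), 0.63, array([ 0.604, -0.093,  0.204]), array([ 0.594 , -0.0857,  0.225 ]))]
hook_left []
hook_right [(array([179.9, 287.3]), 0.61, array([ 0.597, -0.085,  0.222]), array([ 0.6083, -0.0924,  0.2   ])), (array([129. , 141.6]), 0.54, array([ 0.469, -0.192,  0.129]), array([ 0.4609, -0.1558,  0.2   ]))]
```

View pics/w1.png

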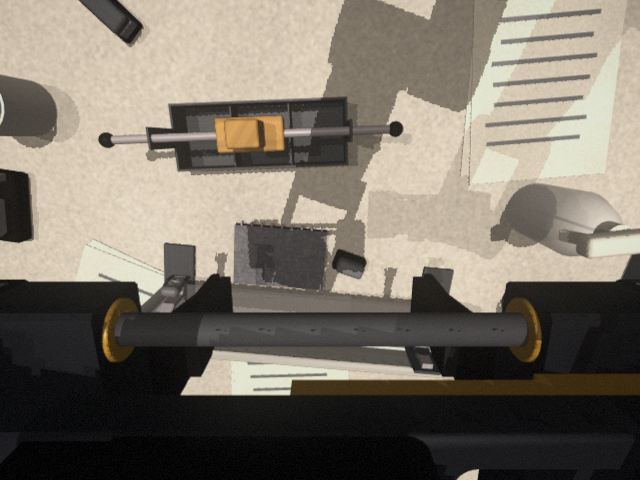

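move_arm(rows=[45,0,0,0,0,-0.02,0,45,0,0,0,0,-0.03,0,45,0,0,0,0,-0.03,0,45,0,0,0,0,0,0,0,0,0,0,0,0,0,0,0,0,0,0,0,0])

```text
time: 4.5
position: [0.6736, 0.0474, 0.4107]
tool_rot: [-0.055, 0.998, 0.0, -0.002]
ft_force: [-0.6, -0.0, -0.6]
grip_width: 0.0873
```

```bash
python3 - <<'E'
from h import *
o,c=wsnap('w2.png'); print(o['position'],o['tool_rot'],o['time'])
spots('wrist',c,['mouth_left','mouth_right','hook_left','hook_right','grip'])
E
```

```text
[0.67360092 0.0474407  0.41071675] [-5.53378282e-02  9.98466379e-01  2.17333971e-04 -1.60251707e-03] 4.5
mouth_left [(array([486.1, 138. ]), 0.89, array([ 0.572,  0.288, -0.001]), array([0.5834, 0.1898, 0.225 ]))]
mouth_right [(array([174.6, 132.2]), 0.97, array([ 0.616, -0.183,  0.002]), array([ 0.6104, -0.0966,  0.225 ])), (array([561. , 187.2]), 0.32, array([0.629, 0.387, 0.052]), array([0.6199, 0.2716, 0.225 ]))]
hook_left [(array([476.2, 135.4]), 0.65, array([0.582, 0.184, 0.214]), array([0.5808, 0.1903, 0.2   ]))]
hook_right [(array([189.1, 128.2]), 0.97, array([ 0.606, -0.092,  0.202]), array([ 0.6057, -0.0921,  0.2   ]))]
grip []
```

View pics/w2.png

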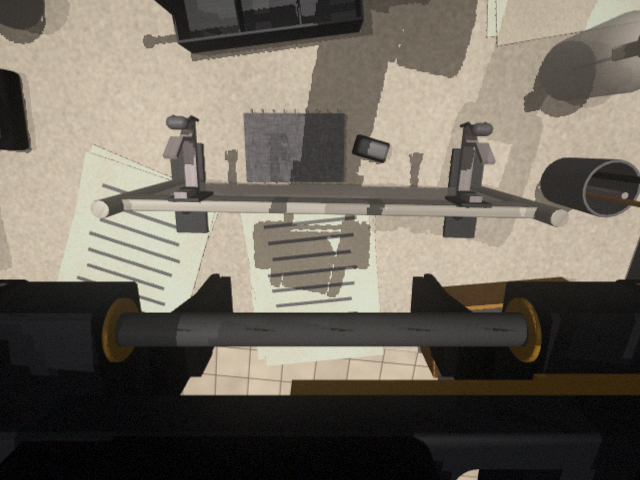

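```bash
python3 - <<'E'
from h import *
c=dict(np.load('/tmp/wrist_w2.npz'))
a=cv2.resize(c['color'][95:245,80:230,::-1],None,fx=5,fy=5,interpolation=cv2.INTER_CUBIC)
b=cv2.resize(c['color'][95:245,430:580,::-1],None,fx=5,fy=5,interpolation=cv2.INTER_CUBIC)
cv2.imwrite('pics/c2a.png',a[:600,:]);cv2.imwrite('pics/c2b.png',b[:600,:])
for p in [(100,209),(560,217)]: print(w(c,p,.24),w(c,p))
z=c['z_map']
K=c['camera_matrix'];v,u=np.mgrid[100:240,80:600]
P=np.stack([(u-K[0,2])/K[0,0],(v-K[1,2])/K[1,1],np.ones_like(u)],-1)*z[100:240,80:600,None]
W=(P-c['t'])@c['R']
for u0 in (230,270,300,340,380,420):
  col=W[:,u0-80]; m=(col[:,2]>.205)&(col[:,2]<.225); print(u0,col[m][:1].round(4),col[m][-1:].round(4),m.sum())
m=(W[...,2]>.17)&(W[...,2]<.26)
np.save('/tmp/W.npy',W)
for lo,hi in ((80,230),(430,560)):
  s=W[:,lo-80:hi-80]; mm=m[:,lo-80:hi-80]&(s[...,0]<.64)
  print(s[mm].min(0),s[mm].max(0))
  # per-row summary
  for r in range(10,100,3):
    if mm[r].any(): q=s[r][mm[r]]; us=np.where(mm[r])[0]+lo; print(r+100,us.min(),us.max(),q.min(0).round(3),q.max(0).round(3))
E
```

```text
[ 0.68688637 -0.15955799  0.24      ] [ 0.68669348 -0.15911325  0.24075015]
[0.64634361 0.26862944 0.24      ] [0.64617811 0.26778784 0.2412198 ]
230 [[ 0.6702 -0.0474  0.2066]] [[ 0.6811 -0.0452  0.2136]] 13
270 [[ 0.6664 -0.0066  0.2083]] [[ 0.6775 -0.005   0.2141]] 13
300 [[0.6639 0.0237 0.2092]] [[0.6752 0.0251 0.2136]] 13
340 [[0.6599 0.0642 0.2055]] [[0.6705 0.0651 0.2146]] 13
380 [[0.6564 0.105  0.2054]] [[0.6671 0.1052 0.2146]] 13
420 [[0.6524 0.1451 0.2081]] [[0.6637 0.1457 0.2138]] 13
[ 0.59327165 -0.10369781  0.19228729] [ 0.63993304 -0.0840561   0.25058254]
116 169 194 [ 0.594 -0.101  0.204] [ 0.597 -0.085  0.229]
119 167 198 [ 0.596 -0.102  0.196] [ 0.6   -0.084  0.232]
122 166 195 [ 0.599 -0.103  0.193] [ 0.602 -0.084  0.232]
125 167 195 [ 0.602 -0.103  0.195] [ 0.605 -0.085  0.232]
128 171 195 [ 0.605 -0.099  0.196] [ 0.607 -0.087  0.229]
131 181 195 [ 0.608 -0.1    0.195] [ 0.609 -0.088  0.203]
134 180 196 [ 0.611 -0.099  0.193] [ 0.612 -0.087  0.207]
137 170 196 [ 0.613 -0.099  0.194] [ 0.615 -0.087  0.232]
140 168 196 [ 0.616 -0.099  0.195] [ 0.618 -0.086  0.234]
14
[... 1183 characters left out ...]
184] [0.604 0.197 0.237]
161 459 495 [0.603 0.185 0.182] [0.607 0.197 0.239]
164 459 472 [0.609 0.185 0.183] [0.61  0.197 0.191]
167 459 472 [0.612 0.186 0.184] [0.613 0.197 0.19 ]
170 458 471 [0.615 0.186 0.183] [0.617 0.197 0.19 ]
173 458 471 [0.618 0.186 0.183] [0.62  0.198 0.19 ]
176 458 471 [0.621 0.186 0.185] [0.623 0.199 0.19 ]
179 457 470 [0.624 0.187 0.183] [0.626 0.198 0.19 ]
182 457 470 [0.627 0.187 0.184] [0.629 0.199 0.191]
185 457 469 [0.63  0.188 0.184] [0.632 0.199 0.191]
188 456 469 [0.633 0.188 0.183] [0.636 0.199 0.19 ]
191 456 474 [0.636 0.185 0.185] [0.639 0.203 0.199]
194 459 477 [0.637 0.186 0.2  ] [0.64  0.2   0.212]
197 468 522 [0.638 0.188 0.17 ] [0.64  0.268 0.223]
```

View pics/c2a.png

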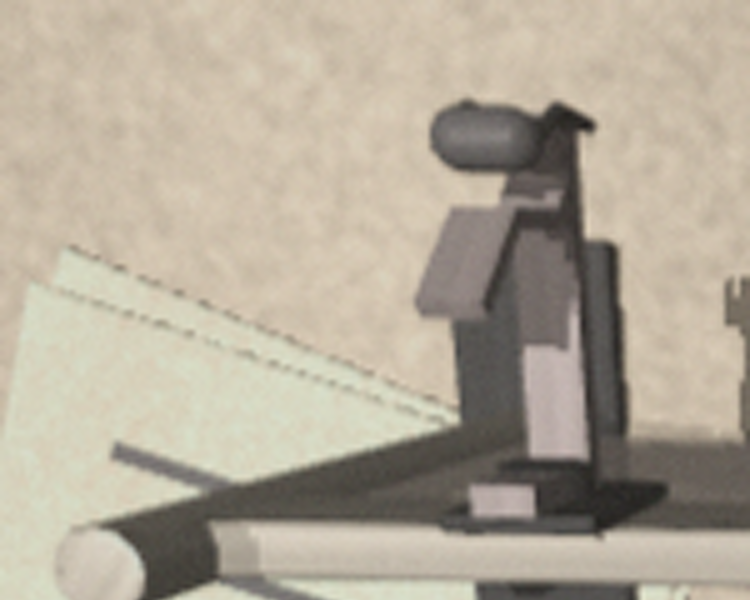

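View pics/c2b.png

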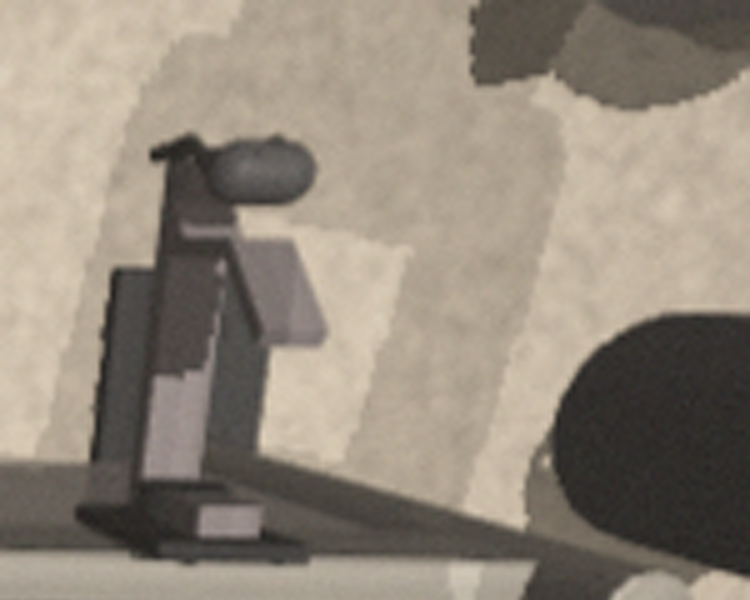

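```bash
cat >> h.py <<'E'
def cloud(c):
    K=c['camera_matrix'];v,u=np.mgrid[0:480,0:640]
    P=np.stack([(u-K[0,2])/K[0,0],(v-K[1,2])/K[1,1],np.ones_like(u)],-1)*c['z_map'][...,None]
    return (P-c['t'])@c['R']
E
python3 - <<'E'
from h import *
c=dict(np.load('/tmp/wrist_w1.npz')); W=cloud(c)
for nm,(u0,u1,v0,v1),zl,zh in [('block',(205,300,105,165),.17,.19),('shoulder',(205,300,105,165),.130,.139),('kr',(96,118,128,152),.1,.15),('kl',(384,408,118,140),.1,.15),('bar',(290,340,115,150),.12,.14)]:
  s=W[v0:v1,u0:u1]; m=(s[...,2]>zl)&(s[...,2]<zh); q=s[m]; 
  print(nm,m.sum(),q.mean(0).round(4),q.min(0).round(4),q.max(0).round(4))
  if nm in('block','shoulder'):
    r=cv2.minAreaRect((q[:,:2]*1000).astype(np.float32)); print(r)
E
```

```text
block 1018 [ 0.4324 -0.0508  0.1782] [ 0.4149 -0.0714  0.1701] [ 0.4502 -0.0314  0.1811]
((432.6387939453125, -51.63218307495117), (29.960832595825195, 36.30865478515625), 13.001581192016602)
shoulder 1364 [ 0.4314 -0.045   0.134 ] [ 0.4053 -0.1029  0.13  ] [0.4601 0.0054 0.1387]
((431.988525390625, -48.99699783325195), (39.958248138427734, 110.91108703613281), 12.987020492553711)
kr 239 [ 0.4703 -0.2151  0.1312] [ 0.4623 -0.2273  0.1223] [ 0.4798 -0.2039  0.1362]
kl 225 [0.3947 0.1129 0.1311] [0.3856 0.1015 0.1254] [0.4028 0.1239 0.1357]
bar 436 [0.4156 0.0223 0.1295] [ 0.4053 -0.0064  0.1252] [0.4262 0.0516 0.1328]
```

move_arm(rows=[-41,-17,0,0,0,0.03,0,-40,-17,0,0,0,0.03,0,-40,-17,-20,0,0,0.03,0,-40,-16,-40,0,0,0.026,0,-40,-16,-45,0,0,0,0,-40,-16,-45,0,0,0,0,0,0,-45,0,0,0,0,0,0,-10,0,0,0,0,0,0,0,0,0,0,0])

```text
time: 5.7
position: [0.4537, -0.043, 0.2311]
tool_rot: [-0.113, 0.994, 0.0, -0.001]
ft_force: [-0.9, -0.9, 0.7]
grip_width: 0.0872
```

```bash
python3 - <<'E'
from h import *
o,c=wsnap('w3.png'); R=Ro.from_quat(o['tool_rot']).as_matrix(); print(o['position'],R.round(4),o['time'],o['ft_force'])
E
```

```text
[ 0.45371521 -0.04304452  0.23106807] [[-9.746e-01 -2.241e-01 -1.700e-03]
 [-2.241e-01  9.746e-01  7.000e-04]
 [ 1.500e-03  1.100e-03 -1.000e+00]] 5.7 [-0.87110403 -0.92431092  0.68225299]
```

View pics/w3.png

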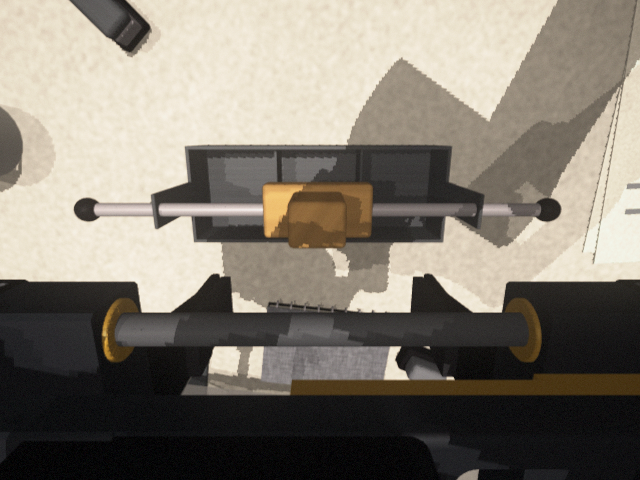

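```bash
python3 - <<'E'
from h import *
c=dict(np.load('/tmp/wrist_w3.npz')); W=cloud(c)
for nm,(u0,u1,v0,v1),zl,zh in [('block',(255,380,175,252),.173,.19),('kr',(72,98,197,223),.1,.15),('kl',(535,562,197,223),.1,.15)]:
  s=W[v0:v1,u0:u1]; m=(s[...,2]>zl)&(s[...,2]<zh); q=s[m]; 
  print(nm,m.sum(),q.mean(0).round(4),q.min(0).round(4),q.max(0).round(4))
  if nm=='block': print(cv2.minAreaRect((q[:,:2]*1000).astype(np.float32)))
E
```

```text
block 2797 [ 0.4315 -0.0518  0.1783] [ 0.4146 -0.0716  0.173 ] [ 0.4503 -0.0316  0.181 ]
((432.59429931640625, -51.54893493652344), (30.70464324951172, 35.98488998413086), 12.976966857910156)
kr 476 [ 0.4695 -0.2168  0.1315] [ 0.4621 -0.2266  0.1221] [ 0.479  -0.2095  0.136 ]
kl 516 [0.3935 0.1124 0.131 ] [0.385  0.1038 0.1222] [0.4029 0.1229 0.1357]
```

move_arm(rows=[-11,-4,0,0,0,0,0,-10.5,-4.5,0,0,0,0,0,0,0,-25,0,0,0,0,0,0,-25,0,0,0,0,0,0,-25,0,0,0,0,0,0,-12,0,0,0,0,0,0,-5,0,0,0,0,0,0,0,0,0,0,0], grip_force=40)

```text
time: 6.55
position: [0.4326, -0.0519, 0.1396]
tool_rot: [-0.113, 0.994, -0.0, 0.0]
ft_force: [0.6, 0.3, -0.2]
grip_width: 0.0873
```

Down a few mm more, then close.

move_arm(rows=[0,0,-3,0,0,0,0,0,0,0,0,0,0,1,0,0,0,0,0,0,1,0,0,0,0,0,0,1,0,0,0,0,0,0,1,0,0,0,0,0,0,1,0,0,0,0,0,0,1,0,0,0,0,0,0,1], grip_force=40)

```text
time: 7.35
position: [0.4327, -0.0517, 0.1363]
tool_rot: [-0.113, 0.994, 0.0, -0.0]
ft_force: [-0.6, 1.4, 0.1]
grip_width: 0.039
```

move_arm(rows=[0,0,0,0,0,0,1,0,0,0,0,0,0,1,0,0,0,0,0,0,1,0,0,0,0,0,0,1])

```text
time: 7.75
position: [0.4324, -0.0514, 0.1362]
tool_rot: [-0.113, 0.994, 0.0, -0.0]
ft_force: [0.6, 2.4, 1.3]
grip_width: 0.0355
```

move_arm(rows=[0,0,5,0,0,0,1,0,0,15,0,0,0,1,0,0,20,0,0,0,1,0,0,20,0,0,0,1,0,0,20,0,0,0,1,0,0,20,0,0,0,1,0,0,20,0,0,0,1,0,0,20,0,0,0,1,0,0,15,0,0,0,1,0,0,5,0,0,0,1,0,0,0,0,0,0,1,0,0,0,0,0,0,1])

```text
time: 8.95
position: [0.4317, -0.0515, 0.2953]
tool_rot: [-0.113, 0.994, 0.0, -0.001]
ft_force: [-0.9, -0.8, -5.7]
grip_width: 0.0362
```

```bash
cat >> h.py <<'E'
def inhand(c,o):
    W=cloud(c); T=Ro.from_quat(o['tool_rot']).as_matrix(); L=(W-o['position'])@T
    return L
E
python3 - <<'E'
from h import *
o,c=wsnap('w4.png'); R=Ro.from_quat(o['tool_rot']).as_matrix(); print(o['position'],R.round(4),o['time'],o['ft_force'],o['moment'],o['grip_width'])
L=inhand(c,o); np.save('/tmp/L.npy',L)
E
```

```text
[ 0.43171263 -0.05145436  0.29525245] [[-9.745e-01 -2.242e-01 -2.400e-03]
 [-2.242e-01  9.745e-01  7.000e-04]
 [ 2.200e-03  1.300e-03 -1.000e+00]] 8.95 [-0.87329179 -0.75523288 -5.70249947] [ 0.02729009 -0.00391704 -0.04776788] 0.036188865181186664
```

View pics/w4.png

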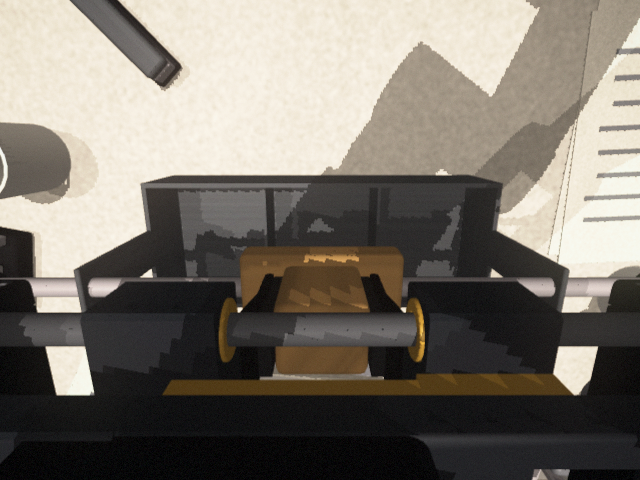

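```bash
python3 - <<'E'
from h import *
L=np.load('/tmp/L.npy')
for u0 in (50,65,130,220,430,520,585,610):
  for v in range(270,302,3):
    p=L[v,u0]
    if -.01<p[2]<.03: print(u0,v,p.round(4))
m=(L[...,2]>.07)&(L[...,2]<.085); q=L[m]; print('rim',q.min(0),q.max(0))
for a,b in ((145,165),(230,250),(330,350),(400,420),(470,495)):
  s=L[170:190,a:b]; mm=(s[...,2]>.06)&(s[...,2]<.1); print(a,s[mm].max(0).round(4),s[mm].mean(0).round(4), s[mm][s[mm][:,2].argmin()].round(4))
E
```

```text
50 279 [ 0.0045 -0.1384  0.009 ]
50 282 [ 0.0038 -0.1369  0.0067]
50 285 [ 0.0024 -0.1369  0.0062]
50 288 [ 0.0009 -0.1368  0.0057]
50 291 [-0.0007 -0.1372  0.0058]
50 294 [-0.0024 -0.1376  0.0059]
65 279 [ 0.0047 -0.1303  0.0083]
65 282 [ 0.0031 -0.1306  0.0083]
65 285 [ 0.0024 -0.1293  0.0061]
65 288 [ 0.0005 -0.13    0.0067]
65 291 [-0.0005 -0.1293  0.0053]
65 294 [-0.0026 -0.1303  0.0062]
130 279 [ 0.0047 -0.0976  0.0084]
220 279 [ 0.0047 -0.0522  0.0088]
430 279 [0.0047 0.0542 0.0091]
520 279 [0.0048 0.0998 0.0091]
520 282 [0.0033 0.0998 0.0088]
585 279 [0.0051 0.1323 0.0085]
585 282 [0.004  0.1314 0.0071]
585 285 [0.0024 0.1318 0.0072]
585 288 [0.0014 0.131  0.0057]
585 291 [-0.0005  0.1318  0.0063]
585 294 [-0.0023  0.1325  0.0068]
610 279 [0.0054 0.1442 0.0077]
610 282 [0.0037 0.1447 0.0079]
610 285 [0.0032 0.1428 0.0053]
610 288 [0.0014 0.1435 0.0057]
610 291 [-0.0002  0.1438  0.0056]
rim [-0.20884545 -0.12136732  0.0700184 ] [0.04531778 0.20640497 0.08499372]
145 [ 0.045  -0.1046  0.099 ] [ 0.0431 -0.1134  0.0827] [ 0.0435 -0.1124  0.0768]
230 [ 0.0452 -0.0487  0.0999] [ 0.044  -0.0561  0.0826] [ 0.0429 -0.0597  0.0766]
330 [0.0453 0.0184 0.1   ] [0.0441 0.0113 0.0832] [0.0449 0.0054 0.0772]
400 [0.0453 0.069  0.0999] [0.0442 0.0586 0.0836] [0.0424 0.0634 0.0772]
470 [0.0453 0.1181 0.0999] [0.0438 0.1079 0.084 ] [0.0424 0.1096 0.0773]
```

move_arm(rows=[10,5,0,0,0,-0.013,1,20,12,0,0,0,-0.02,1,20,12,0,0,0,-0.02,1,20,12,0,0,0,-0.02,1,20,12,0,-0.01,-0.001,-0.02,1,20,12,0,-0.01,-0.001,-0.02,1,20,12,0,-0.01,-0.001,-0.02,1,18,12,0,-0.008,-0.0005,0,1,10,7,0,0,0,0,1,5.5,3,0,0,0,0,1,0,0,0,0,0,0,1,0,0,0,0,0,0,1])

```text
time: 10.2
position: [0.5958, 0.0471, 0.2959]
tool_rot: [-0.047, 0.999, -0.019, -0.0]
ft_force: [0.3, -0.3, -5.6]
grip_width: 0.0356
```

```bash
python3 - <<'E'
from h import *
o,c=wsnap('w5.png'); R=Ro.from_quat(o['tool_rot']).as_matrix(); print(o['position'],R.round(4),o['time'],o['ft_force'],o['moment'],o['grip_width'])
s=snap('side','side5.png'); q=snap('scene','scene5.png')
cv2.imwrite('pics/c5.png',np.hstack([cv2.resize(s['color'][160:340,190:330,::-1],None,fx=3,fy=3,interpolation=cv2.INTER_CUBIC),cv2.resize(q['color'][170:350,280:410,::-1],None,fx=3,fy=3,interpolation=cv2.INTER_CUBIC)])[:,:800])
E
```

```text
[0.59577952 0.04708368 0.29591563] [[-0.9957 -0.0931  0.0016]
 [-0.0931  0.9949 -0.0382]
 [ 0.002  -0.0382 -0.9993]] 10.2 [ 0.30712953 -0.31800891 -5.5573116 ] [ 0.0972475  -0.10778863 -0.00629375] 0.03556407179000642
```

View pics/c5.png

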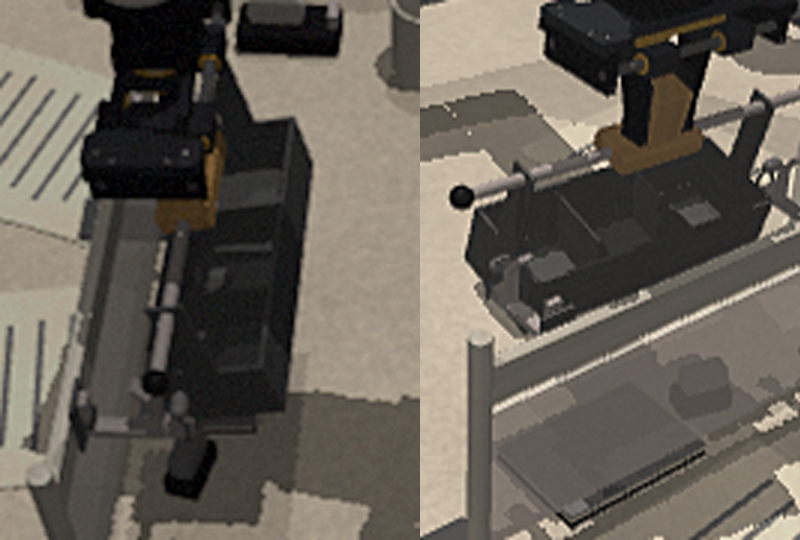

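View pics/w5.png

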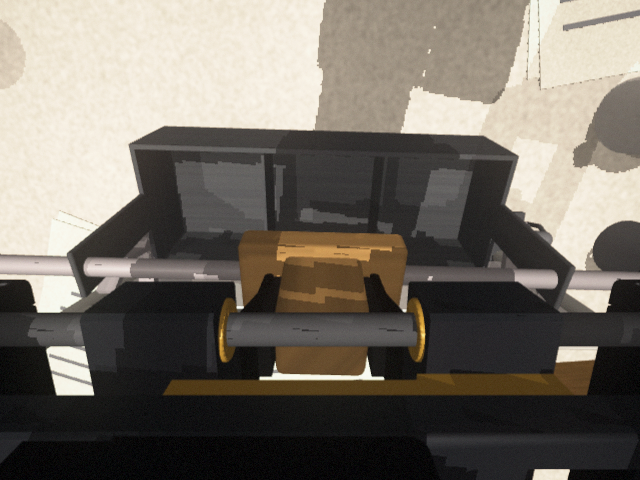

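```bash
cat >> h.py <<'E'
def pitch(c,o,cols=((150,180),(230,260),(320,340),(390,410),(470,490)),rows=(80,240)):
    L=inhand(c,o)
    for a,b in cols:
        s=L[rows[0]:rows[1],a:b].reshape(-1,3); m=(s[:,0]>.03)&(s[:,0]<.11)&(s[:,2]>.03)&(s[:,2]<.12); s=s[m]
        i=np.argsort(s[:,2])[:12]; print('rim',a,s[i].mean(0).round(4))
    for u0 in (20,50,120,180,430,480,540,600):
        s=L[245:310,u0]; m=(s[:,2]>-.01)&(s[:,2]<.03)&(abs(s[:,0])<.03); s=s[m]
        if len(s): print('bar',u0,'front',s[s[:,0].argmax()].round(4),'top',s[s[:,2].argmin()].round(4),'back',s[s[:,0].argmin()].round(4))
E
python3 - <<'E'
from h import *
c=dict(np.load('/tmp/wrist_w5.npz')); o=robot.get_obs(); pitch(c,o)
c=dict(np.load('/tmp/wrist_w4.npz')); o['position']=np.array([0.43171263,-0.05145436,0.29525245]); o['tool_rot']=[-0.113,.9936,0,-.001]; pitch(c,o)
E
```

```text
rim 150 [ 0.0679 -0.0944  0.0659]
rim 230 [ 0.0672 -0.0473  0.0656]
rim 320 [0.0654 0.0046 0.0661]
rim 390 [0.0644 0.0485 0.0661]
rim 470 [0.0633 0.0952 0.0664]
bar 20 front [ 0.0168 -0.1511  0.0099] top [ 0.0134 -0.1475  0.0044] back [ 0.0085 -0.1501  0.0063]
bar 50 front [ 0.0166 -0.1366  0.0105] top [ 0.0111 -0.1328  0.0038] back [ 0.0075 -0.1363  0.0076]
bar 120 front [ 0.0155 -0.1011  0.0093] top [ 0.0104 -0.0993  0.0045] back [ 0.0071 -0.1006  0.0061]
bar 180 front [ 0.0147 -0.0705  0.0072] top [ 0.0095 -0.07    0.0044] back [ 0.0056 -0.0715  0.0074]
bar 430 front [0.0112 0.0539 0.0103] top [0.0063 0.0529 0.0052] back [0.0056 0.053  0.0056]
bar 480 front [0.011  0.0789 0.0097] top [0.0076 0.0771 0.0045] back [0.0056 0.0779 0.0057]
bar 540 front [0.0181 0.1165 0.0247] top [0.0053 0.1073 0.0051] back [-0.0066  0.1165  0.0176]
bar 600 front [0.0089 0.1407 0.0112] top [0.0046 0.1376 0.0058] back [0.0002 0.1398 0.0074]
rim 150 [ 0.0436 -0.1066  0.0774]
rim 230 [ 0.0434 -0.0515  0.0774]
rim 320 [0.0436 0.0049 0.0776]
rim 390 [0.0441 0.0496 0.0776]
rim 470 [0.0437 0.1027 0.0776]
bar 20 front [ 0.005  -0.1547  0.0106] top [ 0.005  -0.1536  0.0093] back [ 0.005  -0.1536  0.0093]
bar 50 front [ 0.0048 -0.1398  0.011 ] top [ 0.0009 -0.136   0.0048] back [-0.0044 -0.1396  0.0082]
bar 120 front [ 0.0052 -0.1034  0.0102] top [ 0.0028 -0.102   0.0068] back [ 0.0028 -0.102   0.0068]
bar 180 front [ 0.005  -0.072   0.0079] top [ 0.005  -0.072   0.0079] back [ 0.0043 -0.0724  0.0085]
bar 430 front [0.0054 0.0544 0.0101] top [0.0048 0.0538 0.0076] back [0.0047 0.0542 0.0091]
bar 480 front [0.0052 0.0801 0.0106] top [0.0047 0.079  0.0077] back [0.0047 0.079  0.0077]
bar 540 front [0.0132 0.1172 0.0239] top [0.0026 0.1081 0.0052] back [-0.0083  0.116   0.0158]
bar 600 front [0.0056 0.1397 0.0084] top [0.0009 0.1384 0.0052] back [-0.003   0.1403  0.0067]
```

move_arm(rows=[-4,-2,0,0.002,0,0,1,-8,-4,0,0.004,0.0005,0,1,-12,-6,0,0.004,0.0005,0,1,-15,-8,0,0.004,0.0005,0,1,-15,-8,0,0.004,0.0005,0,1,-15,-8,0,0.004,0.0005,0,1,-15,-8,0,0.004,0.0005,0,1,-15,-8,0,0.004,0,0,1,-15,-8,0,0.004,0,0,1,-15,-8,0,0.004,0,0,1,-10,-5,0,0,0,0,1,-7,-4,0,0,0,0,1], grip_force=40)

```text
time: 11.55
position: [0.449, -0.0301, 0.2966]
tool_rot: [-0.046, 0.999, -0.0, -0.0]
ft_force: [1.1, -0.9, -6.0]
grip_width: 0.0359
```

move_arm(rows=[0,0,-5,0,0,0,1,0,0,-12,0,0,0,1,0,0,-18,0,0,0,1,0,0,-18,0,0,0,1,0,0,-18,0,0,0,1,0,0,-18,0,0,0,1,0,0,-18,0,0,0,1,0,0,-18,0,0,0,1,0,0,-14,0,0,0,1,0,0,-8,0,0,0,1,0,0,0,0,0,0,1])

```text
time: 12.65
position: [0.4502, -0.0295, 0.1483]
tool_rot: [-0.047, 0.999, 0.0, -0.001]
ft_force: [1.0, -0.0, -6.5]
grip_width: 0.0359
```

```bash
python3 - <<'E'
from h import *
o,c=wsnap('w6.png'); R=Ro.from_quat(o['tool_rot']).as_matrix(); print(o['position'],R.round(4),o['time'],o['ft_force'],o['moment'],o['grip_width'])
pitch(c,o)
E
```

```text
[ 0.45024883 -0.02948374  0.14832269] [[-9.956e-01 -9.330e-02 -2.000e-03]
 [-9.330e-02  9.956e-01  6.000e-04]
 [ 1.900e-03  8.000e-04 -1.000e+00]] 12.65 [ 0.9966226  -0.04398049 -6.49347745] [-0.02776074 -0.08165001  0.05237634] 0.035912250426094985
rim 150 [ 0.0688 -0.0962  0.0654]
rim 230 [ 0.0671 -0.0478  0.0652]
rim 320 [0.0659 0.0021 0.0659]
rim 390 [0.0647 0.0487 0.0657]
rim 470 [0.0632 0.0946 0.0658]
bar 20 front [ 0.017  -0.151   0.0091] top [ 0.0133 -0.1473  0.0035] back [ 0.0076 -0.1517  0.0074]
bar 50 front [ 0.0167 -0.1358  0.0087] top [ 0.0128 -0.1328  0.0035] back [ 0.0082 -0.1356  0.006 ]
bar 120 front [ 0.0155 -0.1006  0.0076] top [ 0.0095 -0.0996  0.004 ] back [ 0.0073 -0.1008  0.0057]
bar 180 front [ 0.0152 -0.0714  0.0088] top [ 0.0096 -0.0702  0.004 ] back [ 0.0058 -0.0716  0.0068]
bar 430 front [0.0113 0.0538 0.0099] top [0.0068 0.0527 0.0048] back [0.0056 0.053  0.0053]
bar 480 front [0.0106 0.0781 0.0074] top [0.0064 0.0774 0.0046] back [0.0058 0.0776 0.0049]
bar 540 front [0.0183 0.1162 0.0238] top [0.0056 0.1069 0.0042] back [-0.0061  0.1164  0.0173]
bar 600 front [0.009  0.1394 0.0091] top [0.0016 0.1378 0.0049] back [0.0006 0.1389 0.006 ]
```

move_arm(rows=[0,0,-4,0,0,0,1,0,0,-3,0,0,0,1,0,0,-1,0,0,0,1,0,0,0,0,0,0,1])

```text
time: 13.1
position: [0.4509, -0.0301, 0.1423]
tool_rot: [-0.047, 0.999, -0.0, 0.001]
ft_force: [-0.6, -2.2, 2.1]
grip_width: 0.0357
```

move_arm(rows=[0,0,0,0,0,0,1,0,0,-1,0,0,0,1,0,0,-1,0,0,0,1,0,0,-1,0,0,0,1,0,0,-1,0,0,0,1,0,0,0,0,0,0,1], grip_force=8)

```text
time: 13.7
position: [0.4515, -0.0301, 0.1409]
tool_rot: [-0.047, 0.999, -0.001, 0.002]
ft_force: [-4.9, 0.6, 30.0]
grip_width: 0.0362
```

```bash
python3 - <<'E'
from h import *
o,c=wsnap('w7.png'); print(o['position'],o['time'],o['ft_force'],o['moment'],o['grip_width'])
pitch(c,o)
E
```

```text
[ 0.45146447 -0.03006009  0.14085483] 13.7 [-4.85324851  0.57913054 29.99995139] [ 0.2546162   1.18327913 -0.05836882] 0.03618419998922015
rim 150 [ 0.0687 -0.0964  0.0643]
rim 230 [ 0.0674 -0.0469  0.0641]
rim 320 [0.066  0.0039 0.0642]
rim 390 [0.0651 0.0458 0.0642]
rim 470 [0.0639 0.0953 0.0643]
bar 20 front [ 0.0169 -0.15    0.0078] top [ 0.0121 -0.1468  0.0026] back [ 0.0076 -0.1506  0.0061]
bar 50 front [ 0.0161 -0.1349  0.0073] top [ 0.0113 -0.133   0.0032] back [ 0.0074 -0.1351  0.0052]
bar 120 front [ 0.0156 -0.1004  0.0073] top [ 0.0104 -0.0989  0.0031] back [ 0.0069 -0.1007  0.0054]
bar 180 front [ 0.015  -0.071   0.0078] top [ 0.0084 -0.0699  0.003 ] back [ 0.0058 -0.0711  0.0056]
bar 430 front [0.0119 0.0529 0.0067] top [0.0065 0.0523 0.0031] back [0.0065 0.0523 0.0031]
bar 480 front [0.0115 0.0776 0.0065] top [0.0064 0.0768 0.0033] back [0.0064 0.0768 0.0033]
bar 540 front [0.0183 0.1161 0.0236] top [0.0085 0.1053 0.0022] back [-0.005   0.1162  0.0173]
bar 600 front [0.0099 0.1375 0.0067] top [0.0062 0.1352 0.0027] back [0.0013 0.1384 0.0056]
```

move_arm(rows=[0,0,0,0,0,0,1,0,0,3,0,0,0,1,0,0,4,0,0,0,1,0,0,4,0,0,0,1,0,0,2,0.002,-0.02,0,1,0,0,0,0.004,-0.04,0,1,0,0,0,0.004,-0.045,0,1,0,0,0,0.004,-0.045,0,1,0,0,0,0.004,-0.04,0,1,0,0,0,0.003,-0.03,0,1,0,0,0,0.001,-0.015,0,1,0,0,0,0,0,0,1], grip_force=40)

```text
time: 14.95
position: [0.449, -0.0294, 0.1498]
tool_rot: [-0.046, 0.992, 0.006, 0.116]
ft_force: [0.1, -0.7, -5.7]
grip_width: 0.0358
```

```bash
python3 - <<'E'
from h import *
o,c=wsnap('w8.png'); R=Ro.from_quat(o['tool_rot']).as_matrix();print(o['position'],R.round(3),o['time'],o['ft_force'],o['grip_width'])
W=cloud(c)
for a,b in ((150,180),(230,260),(320,340),(390,410),(470,490)):
    print([W[v,(a+b)//2].round(3).tolist() for v in range(110,240,10)])
E
```

```text
[ 0.44901788 -0.02939955  0.14981969] [[-0.969 -0.093  0.23 ]
 [-0.09   0.996  0.023]
 [-0.232  0.001 -0.973]] 14.95 [ 0.0663939  -0.74139648 -5.67933357] 0.03577807101539318
[[0.4, -0.155, 0.001], [0.407, -0.156, 0.0], [0.409, -0.146, 0.026], [0.407, -0.135, 0.056], [0.41, -0.13, 0.069], [0.43, -0.148, 0.028], [0.437, -0.148, 0.031], [0.443, -0.147, 0.035], [0.45, -0.146, 0.038], [0.457, -0.147, 0.04], [0.463, -0.146, 0.044], [0.47, -0.145, 0.047], [0.477, -0.145, 0.05]]
[[0.394, -0.094, -0.0], [0.401, -0.094, 0.001], [0.405, -0.091, 0.02], [0.404, -0.085, 0.052], [0.405, -0.081, 0.071], [0.428, -0.091, 0.017], [0.436, -0.091, 0.018], [0.444, -0.091, 0.017], [0.453, -0.091, 0.017], [0.461, -0.091, 0.017], [0.47, -0.091, 0.018], [0.479, -0.091, 0.018], [0.489, -0.092, 0.018]]
[[0.388, -0.029, 0.0], [0.395, -0.029, 0.001], [0.4, -0.028, 0.016], [0.4, -0.029, 0.046], [0.4, -0.03, 0.07], [0.422, -0.026, 0.018], [0.43, -0.025, 0.017], [0.438, -0.024, 0.018], [0.446, -0.024, 0.018], [0.455, -0.023, 0.018], [0.463, -0.022, 0.018], [0.473, -0.021, 0.018], [0.482, -0.02, 0.019]]
[[0.383, 0.024, 0.0], [0.39, 0.026, -0.0], [0.398, 0.027, 0.001], [0.396, 0.018, 0.044], [0.396, 0.013, 0.07], [0.417, 0.028, 0.017], [0.425, 0.029, 0.016], [0.433, 0.031, 0.017], [0.441, 0.032, 0.017], [0.449, 0.034, 0.018], [0.458, 0.036, 0.019], [0.466, 0.037, 0.019], [0.476, 0.039, 0.019]]
[[0.377, 0.085, 0.001], [0.385, 0.088, -0.0], [0.392, 0.089, 0.002], [0.392, 0.075, 0.038], [0.392, 0.064, 0.066], [0.409, 0.085, 0.026], [0.415, 0.085, 0.03], [0.422, 0.086, 0.034], [0.428, 0.087, 0.037], [0.434, 0.087, 0.041], [0.44, 0.087, 0.046], [0.447, 0.088, 0.049], [0.453, 0.088, 0.053]]
```

View pics/w8.png

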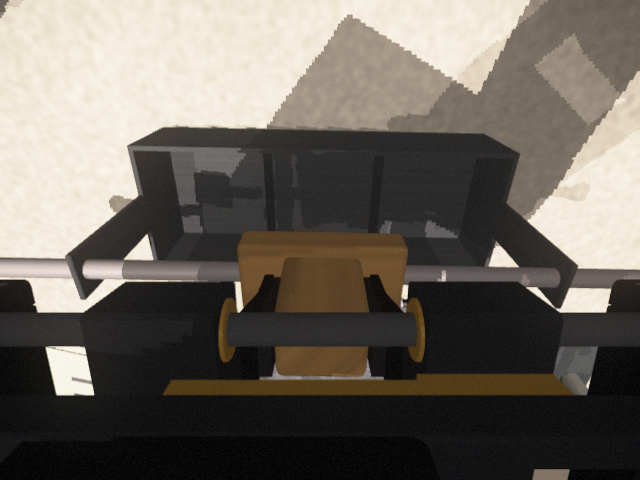

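move_arm(rows=[0,0,-5,0,0,0,1,0,0,-5,0,0,0,1,0,0,-2,0,0,0,1,0,0,-1,0,0,0,1,0,0,0,0,0,0,1])

```text
time: 15.5
position: [0.4501, -0.0295, 0.1371]
tool_rot: [-0.046, 0.992, 0.006, 0.117]
ft_force: [-0.6, 0.2, -5.1]
grip_width: 0.0358
```

move_arm(rows=[0,0,-1,0,0,0,1,0,0,-1,0,0,0,1,0,0,0,0,0,0,1])

```text
time: 15.8
position: [0.4507, -0.0289, 0.1365]
tool_rot: [-0.046, 0.992, 0.006, 0.118]
ft_force: [-0.7, 7.5, 9.2]
grip_width: 0.0359
```

move_arm(rows=[0,0,0,0,0,0,0,0,0,0,0,0,0,0,0,0,0,0,0,0,0,0,0,0,0,0,0,0,0,0,0,0,0,0,0,0,0,15,0,0,0,0,0,0,25,0,0,0,0,0,0,30,0,0,0,0,0,0,20,-0.005,0.05,0,0,0,0,5,-0.009,0.09,0,0,0,0,0,-0.009,0.095,0,0,0,0,0,0,0,0,0])

```text
time: 17.0
position: [0.4533, -0.0304, 0.2308]
tool_rot: [-0.047, 0.999, -0.001, 0.002]
ft_force: [0.0, 0.1, -0.7]
grip_width: 0.0873
```

```bash
python3 - <<'E'
from h import *
o,c=wsnap('w9.png'); R=Ro.from_quat(o['tool_rot']).as_matrix();print(o['position'],R.round(4),o['time'],o['ft_force'],o['grip_width'])
W=cloud(c)
s=W[130:290]; m=(s[...,2]>.173)&(s[...,2]<.19)&(abs(s[...,0]-.45)<.06)&(abs(s[...,1]+.03)<.05); q=s[m]; print(m.sum(),q.mean(0),cv2.minAreaRect((q[:,:2]*1000).astype(np.float32)))
E
```

```text
[ 0.45328998 -0.03038065  0.2308396 ] [[-0.9955 -0.0944  0.0034]
 [-0.0944  0.9955 -0.0025]
 [-0.0031 -0.0028 -1.    ]] 17.0 [ 0.03366974  0.08880597 -0.71613617] 0.08728607739839554
2661 [ 0.44408907 -0.0303474   0.17828442] ((445.355224609375, -30.18729019165039), (30.316728591918945, 36.0479736328125), 4.288233280181885)
```

View pics/w9.png

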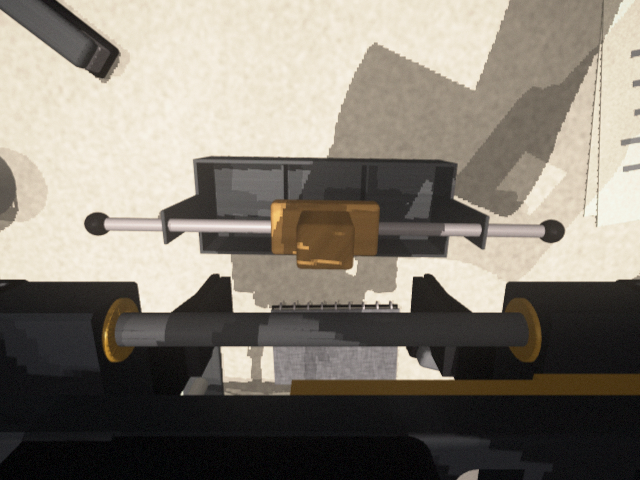

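move_arm(rows=[-8.5,0,-10,0,0,-0.02,0,0,0,-25,0,0,0,0,0,0,-25,0,0,0,0,0,0,-20,0,0,0,0,0,0,-11,0,0,0,0,0,0,-4,0,0,0,0,0,0,0,0,0,0,0], grip_force=60)

```text
time: 17.75
position: [0.4404, -0.0295, 0.1347]
tool_rot: [-0.036, 0.999, -0.0, -0.001]
ft_force: [0.5, -0.2, 0.7]
grip_width: 0.0871
```

move_arm(rows=[0,0,0,0,0,0,1,0,0,0,0,0,0,1,0,0,0,0,0,0,1,0,0,0,0,0,0,1,0,0,0,0,0,0,1,0,0,0,0,0,0,1,0,0,0,0,0,0,1,0,0,0,0,0,0,1,0,0,0,0,0,0,1,0,0,0,0,0,0,1])

```text
time: 18.75
position: [0.4417, -0.0296, 0.1353]
tool_rot: [-0.037, 0.999, -0.0, -0.0]
ft_force: [-0.0, 0.5, 0.8]
grip_width: 0.0358
```

move_arm(rows=[0,0,3,0,0,0,1,0,0,8,0,0,0,1,0,0,14,0,0,0,1,0,0,18,0,0,0,1,0,0,20,0,0,0,1,0,0,20,0,0,0,1,0,0,20,0,0,0,1,3,1,20,0,0,0,1,6,3,16,0,0,0,1,9,5,12,0,0,0.002,1,12,6,8,0,0,0.004,1,13,7,2,0,0,0.004,1])

```text
time: 19.95
position: [0.4845, -0.0075, 0.2972]
tool_rot: [-0.042, 0.999, -0.001, -0.0]
ft_force: [0.8, 0.0, -5.3]
grip_width: 0.0359
```

move_arm(rows=[14,7,0,0,0,0.004,1,14,7,0,0,0,0.004,1,14,7,0,-0.004,-0.0004,0,1,14,7,0,-0.006,-0.0006,0,1,14,7,0,-0.007,-0.0006,0,1,13,7,0,-0.008,-0.0007,0,1,11,5,0,-0.006,-0.0006,0,1,8,4,0,-0.004,-0.0003,0,1,5,3,0,-0.003,-0.0003,0,1,2,1,0,0,0,0,1,0,0,0,0,0,0,1])

```text
time: 21.05
position: [0.5941, 0.0476, 0.2963]
tool_rot: [-0.046, 0.999, -0.019, 0.001]
ft_force: [-0.7, -0.7, -5.7]
grip_width: 0.0361
```

```bash
python3 - <<'E'
from h import *
o,c=wsnap('w10.png'); R=Ro.from_quat(o['tool_rot']).as_matrix();print(o['position'],R.round(4),o['time'],o['ft_force'],o['moment'],o['grip_width'])
pitch(c,o)
E
```

```text
[0.59405038 0.04761238 0.29634035] [[-9.958e-01 -9.180e-02  3.800e-03]
 [-9.180e-02  9.950e-01 -3.880e-02]
 [-2.000e-04 -3.900e-02 -9.992e-01]] 21.05 [-0.73192927 -0.67615882 -5.72243063] [ 0.11705575 -0.04079178  0.0416489 ] 0.03605304069836852
rim 150 [ 0.0607 -0.0993  0.0681]
rim 230 [ 0.0589 -0.0497  0.0687]
rim 320 [0.057  0.0055 0.0689]
rim 390 [0.0555 0.0469 0.069 ]
rim 470 [0.0534 0.0982 0.0693]
bar 20 front [ 0.0131 -0.1523  0.0097] top [ 0.008  -0.1487  0.0038] back [ 0.0068 -0.1491  0.004 ]
bar 50 front [ 0.0124 -0.1378  0.0103] top [ 0.0063 -0.1345  0.0039] back [ 0.0045 -0.1353  0.0046]
bar 120 front [ 0.0115 -0.1017  0.0085] top [ 0.0069 -0.0999  0.004 ] back [ 0.0027 -0.1019  0.0065]
bar 180 front [ 0.0101 -0.0722  0.0096] top [ 0.0057 -0.0708  0.0045] back [ 0.0057 -0.0708  0.0045]
bar 430 front [0.0056 0.0545 0.0108] top [0.0053 0.0535 0.0072] back [0.0044 0.0538 0.0081]
bar 480 front [0.0044 0.0797 0.0096] top [0.0042 0.0794 0.0089] back [0.0042 0.0794 0.0089]
bar 540 front [0.0141 0.1182 0.0262] top [-0.0019  0.1087  0.0053] back [-0.0044  0.1103  0.0073]
bar 600 front [0.0029 0.1399 0.0081] top [-0.0013  0.1387  0.0053] back [-0.0058  0.1407  0.0067]
```

View pics/w10.png

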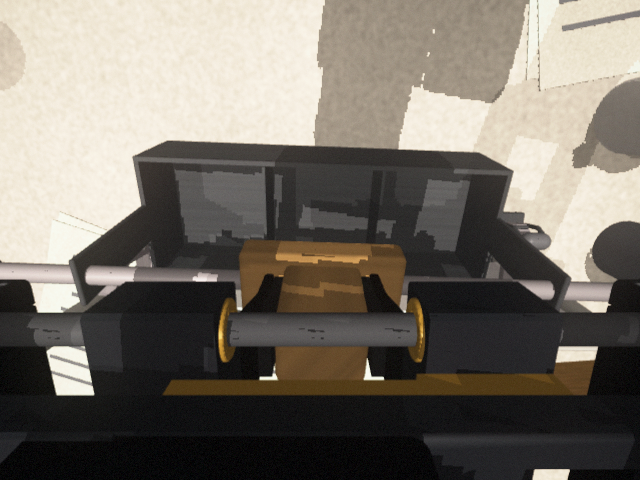

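move_arm(rows=[0,0,0,0.001,-0.008,0.002,1,0,0,0,0.0015,-0.016,0.004,1,0,0,0,0.002,-0.023,0.005,1,0,0,0,0.0025,-0.026,0.005,1,0,0,0,0.0025,-0.026,0.005,1,0,0,0,0.0025,-0.026,0.005,1,0,0,0,0.002,-0.024,0.005,1,0,0,0,0.0015,-0.016,0.0035,1,0,0,0,0.001,-0.008,0.001,1,0,0,0,0,0,0,1])

```text
time: 22.1
position: [0.5932, 0.0473, 0.2963]
tool_rot: [-0.062, 0.994, -0.015, 0.087]
ft_force: [-0.1, 0.7, -4.4]
grip_width: 0.0359
```

```bash
cat >> h.py <<'E'
def barw(c,o):
    """bar axis fit in world using cylinder fit on points near bar ends (|y_tool| .06-.165)"""
    from scipy.optimize import least_squares
    W=cloud(c); L=inhand(c,o)
    m=(abs(L[...,1])>.055)&(abs(L[...,1])<.16)&(abs(L[...,0]-.003)<.02)&(L[...,2]>-.005)&(L[...,2]<.02)
    m&=~((abs(L[...,1])>.100)&(abs(L[...,1])<.128))
    m[:240]=False; m[310:]=False
    P=W[m]; p0=o['position']
    def res(x):
        d=np.array([x[2],1,x[3]]); d/=np.linalg.norm(d); q=P-np.array([x[0],p0[1],x[1]])
        return np.linalg.norm(np.cross(q,d),axis=1)-.005
    R=Ro.from_quat(o['tool_rot']).as_matrix(); b=p0+R@[0.003,0,.01]; d=R[:,1]/R[1,1]
    r=least_squares(res,[b[0],b[2],d[0],d[2]],loss='soft_l1',f_scale=.0005)
    # guard coords
    n=np.array([np.cos(.0932),np.sin(.0932)]); g=np.array([.5952,.0472])
    x=r.x; cen=np.array([x[0],p0[1],x[1]])
    print('bar: x at TCP y',cen.round(4),'yaw',round(-np.arctan(x[2]),4),'roll',round(np.arctan(x[3]),4),'n err mm',((cen[:2]-g)@n*1000).round(2),'pts',len(P),'res',np.sqrt(np.mean(r.fun**2))*1000, 'yL>0',(L[m][:,1]>0).sum())
    return cen,x
def lev(c):
    W=cloud(c)
    s=W[140:230,285:345].reshape(-1,3); s=s[(s[:,2]>.08)&(s[:,2]<.33)]
    return s
E
python3 - <<'E'
from h import *
o,c=wsnap('w11.png'); R=Ro.from_quat(o['tool_rot']).as_matrix();print(o['position'],R.round(4),o['time'],o['ft_force'],o['moment'],o['grip_width'])
pitch(c,o); barw(c,o)
W=cloud(c); print([W[v,330].round(3).tolist() for v in range(130,240,8)])
E
```

```text
[0.59320085 0.04729386 0.29632485] [[-0.9771 -0.1196  0.1758]
 [-0.125   0.992  -0.0196]
 [-0.172  -0.0411 -0.9842]] 22.1 [-0.08630412  0.65383973 -4.40599185] [0.08516623 0.32105156 0.00760688] 0.035919539335153336
rim 150 [ 0.0608 -0.0993  0.0681]
rim 230 [ 0.0592 -0.0523  0.0686]
rim 320 [0.0573 0.0038 0.0688]
rim 390 [0.055  0.0467 0.0692]
rim 470 [0.0534 0.0992 0.0695]
bar 20 front [ 0.013  -0.1524  0.0098] top [ 0.0079 -0.1487  0.0038] back [ 0.0063 -0.1501  0.0051]
bar 50 front [ 0.0122 -0.138   0.0106] top [ 0.0056 -0.1347  0.0042] back [ 0.0036 -0.1367  0.0064]
bar 120 front [ 0.0111 -0.1022  0.0094] top [ 0.0067 -0.1     0.0042] back [ 0.0029 -0.1015  0.0059]
bar 180 front [ 0.0097 -0.0725  0.0103] top [ 0.0061 -0.0707  0.0046] back [ 0.0053 -0.071   0.0052]
bar 430 front [0.0056 0.054  0.0089] top [0.0043 0.0539 0.0082] back [0.0043 0.0539 0.0082]
bar 480 front [0.0051 0.0789 0.0077] top [0.0051 0.0789 0.0077] back [0.004  0.0795 0.009 ]
bar 540 front [0.0142 0.1181 0.0259] top [0.     0.108  0.0045] back [-0.0043  0.11    0.0068]
bar 600 front [0.0025 0.1406 0.0089] top [-0.0023  0.1387  0.005 ] back [-0.0064  0.1417  0.0079]
bar: x at TCP y [0.5913 0.0473 0.2889] yaw 0.0958 roll -0.0161 n err mm -3.83 pts 3422 res 1.234035433403991 yL>0 966
[[0.562, 0.041, 0.001], [0.569, 0.042, 0.014], [0.549, 0.042, 0.162], [0.548, 0.043, 0.191], [0.548, 0.043, 0.214], [0.567, 0.044, 0.164], [0.573, 0.045, 0.165], [0.58, 0.046, 0.163], [0.586, 0.047, 0.165], [0.593, 0.048, 0.164], [0.6, 0.049, 0.164], [0.607, 0.05, 0.164], [0.614, 0.051, 0.163], [0.622, 0.052, 0.163]]
```

View pics/w11.png

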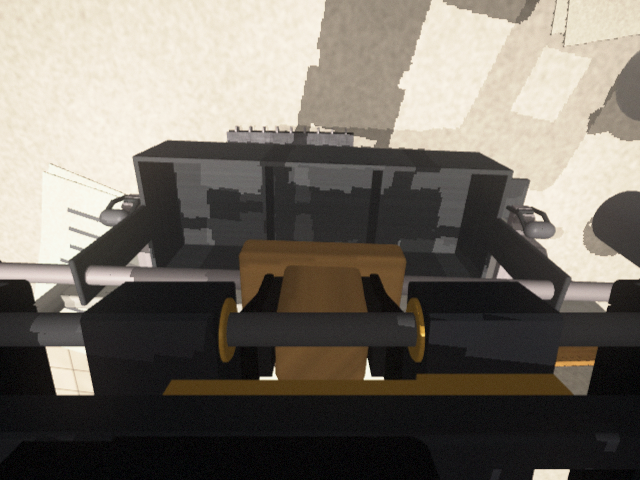

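```bash
python3 - <<'E'
from h import *
c=dict(np.load('/tmp/wrist_w11.npz')); W=cloud(c)
n=np.array([np.cos(.0932),np.sin(.0932)]); t=np.array([-n[1],n[0]])
for nm,(u0,u1,v0,v1) in [('R',(95,140,195,230)),('L',(505,560,200,242))]:
  s=W[v0:v1,u0:u1].reshape(-1,3); s=s[(s[:,2]>.205)&(s[:,2]<.24)]
  nn=s[:,:2]@n; tt=s[:,:2]@t
  print(nm,len(s),'z max',np.sort(s[:,2])[-6:].round(4),'n',nn.min().round(4),nn.max().round(4),'s',tt.min().round(4),tt.max().round(4))
  i=s[:,2]>s[:,2].max()-.002; print(' top n',nn[i].mean().round(4),'s',tt[i].mean().round(4), tt[i].min(),tt[i].max())
cv2.imwrite('pics/c11.png',np.hstack([cv2.resize(c['color'][180:300,60:160,::-1],None,fx=4,fy=4),cv2.resize(c['color'][180:300,490:590,::-1],None,fx=4,fy=4)]))
E
```

```text
R 703 z max [0.2395 0.2397 0.2398 0.2398 0.2399 0.24  ] n 0.5799 0.5955 s -0.1591 -0.1276
 top n 0.5849 s -0.1285 -0.13016762049568292 -0.12762921057240179
L 763 z max [0.2394 0.2396 0.2396 0.2396 0.2398 0.24  ] n 0.5709 0.6029 s 0.1048 0.1438
 top n 0.5852 s 0.1061 0.1051860575173294 0.10803830023971436
```

View pics/c11.png

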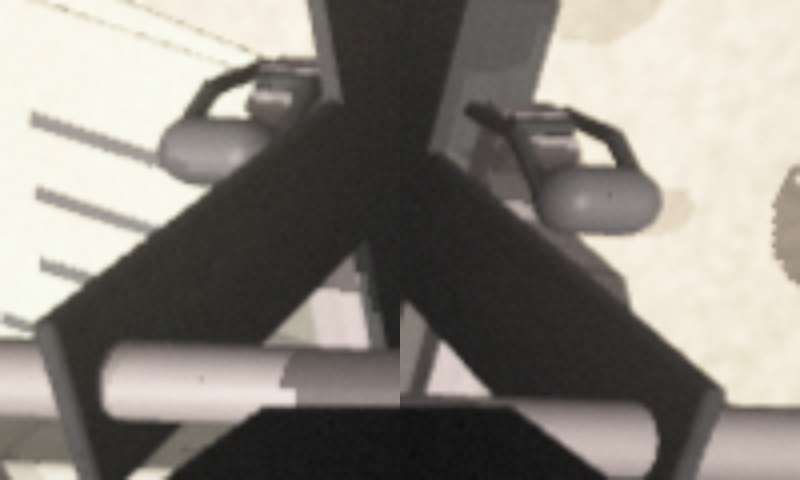

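```bash
cat > rf.py <<'E'
from h import *
from scipy.optimize import least_squares
def roll(c,boxes,th=.0932):
  W=cloud(c); n=np.array([np.cos(th),np.sin(th)]); t=np.array([-n[1],n[0]])
  for nm,(u0,u1,v0,v1) in boxes:
    s=W[v0:v1,u0:u1].reshape(-1,3); zm=np.median(s[:,2]); s=s[abs(s[:,2]-zm)<.008]
    nn=s[:,:2]@n; tt=s[:,:2]@t
    r=least_squares(lambda x:np.hypot(nn-x[0],s[:,2]-x[1])-.006,[np.median(nn),zm-.005],loss='soft_l1',f_scale=.0005)
    print(nm,len(s),'axis n,z',r.x.round(4),'s',tt.min().round(4),tt.max().round(4),'rms',np.sqrt(np.mean(r.fun**2)))
if __name__=='__main__':
  c=dict(np.load('/tmp/wrist_w11.npz'))
  roll(c,[('R',(102,122,210,225)),('L',(530,553,222,238))])
  c=dict(np.load('/tmp/wrist_w2.npz'))
  roll(c,[('R',(168,186,117,128)),('L',(475,491,124,134))])
E
python3 rf.py
```

```text
R 279 axis n,z [0.59   0.2247] s -0.1565 -0.1427 rms 0.0005949634282866907
L 362 axis n,z [0.5903 0.2139] s 0.1257 0.1416 rms 0.0006660490278226611
R 197 axis n,z [0.59   0.2244] s -0.1572 -0.1413 rms 0.0007930568851997827
L 158 axis n,z [0.5902 0.2139] s 0.1255 0.1408 rms 0.0008177897550761502
```

```bash
cat > bf.py <<'E'
from h import *
from scipy.optimize import least_squares
def bar(c,o,th=.0932,v0=262,v1=304,boxes=((4,70),(85,135),(520,548),(580,636))):
  W=cloud(c); n=np.array([np.cos(th),np.sin(th)]); t=np.array([-n[1],n[0]])
  P=np.vstack([W[v0:v1,a:b].reshape(-1,3) for a,b in boxes])
  m=abs(P[:,2]-o['position'][2]+.006)<.02; P=P[m]
  nn=P[:,:2]@n; tt=P[:,:2]@t+.007; z=P[:,2]
  def res(x): return np.hypot(nn-x[0]-x[2]*tt, z-x[1]-x[3]*tt)-.005
  pn=o['position'][:2]@n
  k=np.hypot(nn-pn,0)<.03; nn,tt,z=nn[k],tt[k],z[k]
  r=least_squares(res,[np.median(nn),np.median(z)-.004,0,-.038],loss='soft_l1',f_scale=.0003)
  g=abs(r.fun)<.0015
  nn,tt,z=nn[g],tt[g],z[g]; r=least_squares(res,r.x,loss='soft_l1',f_scale=.0003)
  print('bar n,z at mid',r.x[:2].round(4),'dyaw needed',r.x[2].round(4),'roll',r.x[3].round(4),'pts',(tt<0).sum(),(tt>0).sum(),'rms',np.sqrt(np.mean(r.fun**2)),'-> n err mm',((r.x[0]-.5961)*1000).round(2), 'L/R bar n', (r.x[0]+.142*r.x[2]).round(4),(r.x[0]-.142*r.x[2]).round(4),'L/R z',(r.x[1]+.142*r.x[3]).round(4),(r.x[1]-.142*r.x[3]).round(4))
if __name__=='__main__':
  c=dict(np.load('/tmp/wrist_w11.npz')); o=robot.get_obs(); bar(c,o)
E
python3 bf.py
```

```text
bar n,z at mid [0.5944 0.2859] dyaw needed 0.0096 roll -0.0398 pts 2170 979 rms 0.0005234655044497801 -> n err mm -1.71 L/R bar n 0.5957 0.593 L/R z 0.2802 0.2915
```

move_arm(rows=[1.7,0.5,-3,0.002,0,0.005,1,0,0,-6,0,0,0.0045,1,0,0,-9,0,0,0,1,0,0,-10,0,0,0,1,0,0,-9,0,0,0,1,0,0,-6,0,0,0,1,0,0,-3,0,0,0,1,0,0,0,0,0,0,1,0,0,0,0,0,0,1])

```text
time: 23.05
position: [0.5957, 0.0478, 0.2506]
tool_rot: [-0.066, 0.994, -0.014, 0.088]
ft_force: [-0.4, 0.2, -5.8]
grip_width: 0.0357
```

```bash
python3 - <<'E'
from bf import *
o,c=wsnap('w12.png'); R=Ro.from_quat(o['tool_rot']).as_matrix();print(o['position'],R.round(4),o['time'],o['ft_force'],o['moment'],o['grip_width'])
bar(c,o)
s=snap('side','side12.png'); q=snap('scene','scene12.png')
cv2.imwrite('pics/c12.png',np.hstack([cv2.resize(s['color'][160:340,190:330,::-1],None,fx=3,fy=3,interpolation=cv2.INTER_CUBIC),cv2.resize(q['color'][170:350,290:415,::-1],None,fx=3,fy=3,interpolation=cv2.INTER_CUBIC)])[:,:800])
E
```

```text
[0.59573585 0.04778795 0.25059396] [[-0.9757 -0.129   0.1771]
 [-0.1339  0.9909 -0.016 ]
 [-0.1734 -0.0393 -0.9841]] 23.05 [-0.39669783  0.19600785 -5.82652814] [0.00089389 0.31339371 0.05370795] 0.03565760001576625
bar n,z at mid [0.597  0.2401] dyaw needed -0.0001 roll -0.0384 pts 2167 965 rms 0.000513904917768892 -> n err mm 0.87 L/R bar n 0.597 0.597 L/R z 0.2347 0.2456
```

View pics/c12.png

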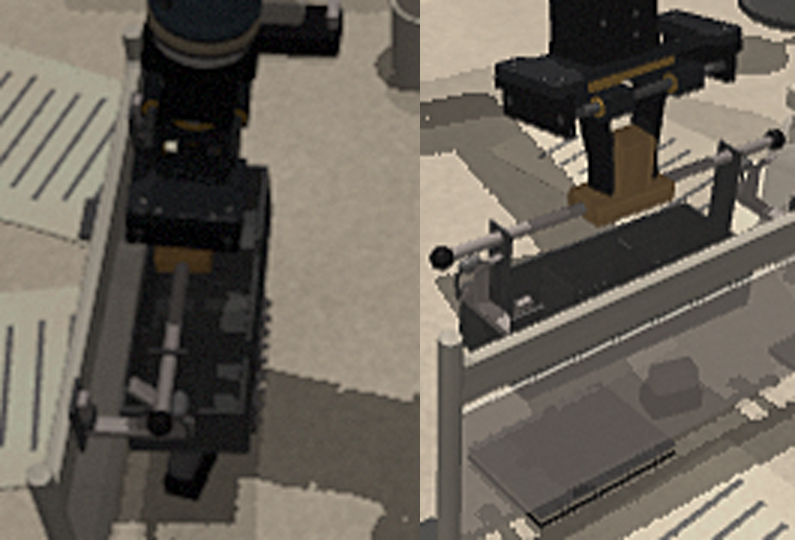

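View pics/w12.png

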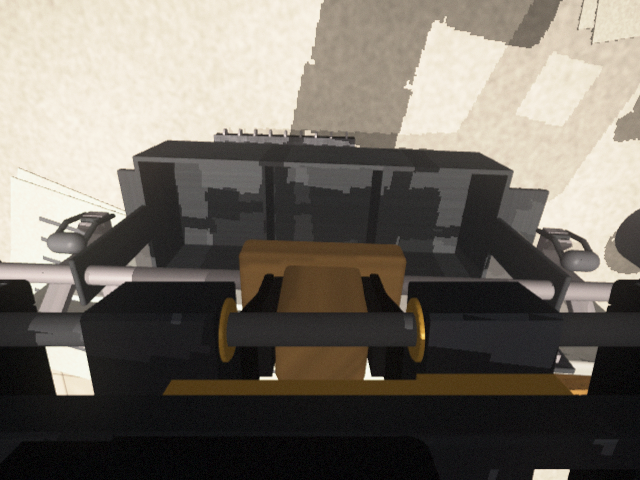

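move_arm(rows=[0,0,-4,0,0,0,1,0,0,-4,0,0,0,1,0,0,-2,0,0,0,1,0,0,0,0,0,0,1])

```text
time: 23.6
position: [0.5949, 0.0478, 0.2396]
tool_rot: [-0.066, 0.994, -0.014, 0.087]
ft_force: [-0.5, 0.7, -5.6]
grip_width: 0.0356
```

move_arm(rows=[0,0,-1.5,0,0,0,1,0,0,-1.5,0,0,0,1,0,0,0,0,0,0,1])

```text
time: 23.9
position: [0.5964, 0.0478, 0.2378]
tool_rot: [-0.066, 0.994, -0.014, 0.089]
ft_force: [1.4, -0.1, -4.5]
grip_width: 0.0358
```

move_arm(rows=[0,0,-1,0,0,0,1,0,0,-1,0,0,0,1])

```text
time: 24.1
position: [0.5969, 0.0478, 0.2371]
tool_rot: [-0.066, 0.994, -0.014, 0.09]
ft_force: [-0.9, 1.4, 7.1]
grip_width: 0.0358
```

move_arm(rows=[0,0,-0.5,0,0,0,1,0,0,0,0,0,0,1])

```text
time: 24.3
position: [0.5969, 0.0478, 0.2371]
tool_rot: [-0.066, 0.994, -0.014, 0.09]
ft_force: [-0.8, 1.6, 4.1]
grip_width: 0.0356
```

```bash
cat >> h.py <<'E'
def st():
    o=robot.get_obs(); R=Ro.from_quat(o['tool_rot']).as_matrix(); print(o['time'],o['position'].round(4),'yaxis',R[:,1].round(4),'F',o['ft_force'].round(1),'M',o['moment'].round(2),'g',round(o['grip_width'],4)); return o
E
python3 -c "
from bf import *
o=st(); o2,c=wsnap('w13.png'); bar(c,o2)
roll(c,[]) if 0 else None"
```

```text
24.3 [0.5969 0.0478 0.2371] yaxis [-0.1288  0.9909 -0.04  ] F [-0.8  1.6  4.1] M [0.26 0.11 0.02] g 0.0356
bar n,z at mid [0.5972 0.2262] dyaw needed -0.0079 roll -0.0425 pts 2264 742 rms 0.0006838055303801076 -> n err mm 1.05 L/R bar n 0.596 0.5983 L/R z 0.2201 0.2322
```

View pics/w13.png

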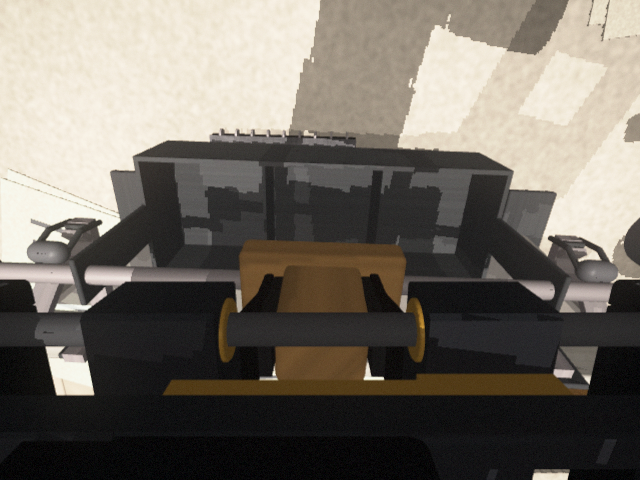

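move_arm(rows=[0,0,-0.7,0,0,0,1,0,0,-0.7,0,0,0,1,0,0,-0.6,0,0,0,1])

```text
time: 24.65
position: [0.597, 0.0478, 0.2369]
tool_rot: [-0.066, 0.994, -0.014, 0.091]
ft_force: [-5.1, -0.1, 16.8]
grip_width: 0.036
```

move_arm(rows=[0,0,-0.7,0,0,0,1,0,0,-0.7,0,0,0,1,0,0,-0.6,0,0,0,1])

```text
time: 24.95
position: [0.5959, 0.0478, 0.2333]
tool_rot: [-0.066, 0.994, -0.014, 0.089]
ft_force: [0.5, 0.2, 0.9]
grip_width: 0.0363
```

```bash
python3 -c "
from h import *
st()"
```

```text
24.95 [0.5959 0.0478 0.2333] yaxis [-0.1295  0.9907 -0.0407] F [0.5 0.2 0.9] M [ 0.04  0.08 -0.09] g 0.0363
```

move_arm(rows=[0,0,-1,0,0,0,1,0,0,-1,0,0,0,1,0,0,-1,0,0,0,1])

```text
time: 25.25
position: [0.5958, 0.0477, 0.227]
tool_rot: [-0.066, 0.994, -0.014, 0.088]
ft_force: [3.4, 0.2, -6.3]
grip_width: 0.0362
```

move_arm(rows=[0,0,-1,0,0,0,1,0,0,-1,0,0,0,1,0,0,-1,0,0,0,1])

```text
time: 25.55
position: [0.5955, 0.0477, 0.2239]
tool_rot: [-0.066, 0.994, -0.014, 0.088]
ft_force: [4.2, 0.1, -9.1]
grip_width: 0.0359
```

```bash
python3 -c "
from h import *
st()"
```

```text
25.55 [0.5955 0.0477 0.2239] yaxis [-0.1291  0.9909 -0.0391] F [ 4.2  0.1 -9.1] M [ 0.09 -0.5   0.  ] g 0.0359
```

move_arm(rows=[0,0,-1.5,0,0,0,1,0,0,-1.5,0,0,0,1,0,0,-1.5,0,0,0,1,0,0,-1.5,0,0,0,1])

```text
time: 25.95
position: [0.5935, 0.0481, 0.2181]
tool_rot: [-0.066, 0.994, -0.014, 0.086]
ft_force: [-0.6, -0.2, -5.2]
grip_width: 0.0359
```

move_arm(rows=[0,0,-1,0,0,0,1,0,0,-1,0,0,0,1])

```text
time: 26.15
position: [0.5948, 0.0479, 0.2167]
tool_rot: [-0.066, 0.994, -0.014, 0.087]
ft_force: [-0.2, -1.0, -5.8]
grip_width: 0.0357
```

```bash
python3 -c "
from h import *
st()"
```

```text
26.15 [0.5948 0.0479 0.2167] yaxis [-0.1292  0.9909 -0.0389] F [-0.2 -1.  -5.8] M [0.09 0.32 0.04] g 0.0357
```

move_arm(rows=[0,0,-0.8,0,0,0,1,0,0,-0.7,0,0,0,1])

```text
time: 26.35
position: [0.5953, 0.0478, 0.2153]
tool_rot: [-0.066, 0.994, -0.014, 0.088]
ft_force: [0.2, -0.2, -4.8]
grip_width: 0.0354
```

move_arm(rows=[0,0,-0.5,0,0,0,1,0,0,-0.5,0,0,0,1])

```text
time: 26.55
position: [0.5954, 0.0478, 0.2143]
tool_rot: [-0.066, 0.994, -0.014, 0.088]
ft_force: [-0.1, 0.7, -5.8]
grip_width: 0.0357
```

```bash
python3 -c "
from h import *
st()"
```

```text
26.55 [0.5954 0.0478 0.2143] yaxis [-0.129   0.9909 -0.0391] F [-0.1  0.7 -5.8] M [0.07 0.28 0.01] g 0.0357
```

move_arm(rows=[0,0,-0.5,0,0,0,1,0,0,-0.5,0,0,0,1])

```text
time: 26.75
position: [0.5954, 0.0478, 0.2134]
tool_rot: [-0.066, 0.994, -0.014, 0.088]
ft_force: [-1.1, 0.0, -2.2]
grip_width: 0.0358
```

move_arm(rows=[0,0,-0.5,0,0,0,1,0,0,0,0,0,0,1])

```text
time: 26.95
position: [0.5954, 0.0478, 0.2134]
tool_rot: [-0.066, 0.994, -0.014, 0.088]
ft_force: [-2.3, 0.1, -0.5]
grip_width: 0.0359
```

```bash
python3 -c "
from h import *
st()"
```

```text
26.95 [0.5954 0.0478 0.2134] yaxis [-0.1291  0.9909 -0.0394] F [-2.3  0.1 -0.5] M [-0.02  0.51 -0.05] g 0.0359
```

move_arm(rows=[0,0,-0.5,0,0,0,1,0,0,0,0,0,0,1])

```text
time: 27.15
position: [0.5955, 0.0478, 0.2133]
tool_rot: [-0.066, 0.994, -0.014, 0.088]
ft_force: [-4.3, 0.1, 4.7]
grip_width: 0.0355
```

```bash
python3 -c "
from h import *
st()"
```

```text
27.15 [0.5955 0.0478 0.2133] yaxis [-0.1291  0.9908 -0.0395] F [-4.3  0.1  4.7] M [ 0.08  0.77 -0.07] g 0.0355
```

move_arm(rows=[0,0,-0.5,0,0,0,1,0,0,0,0,0,0,1])

```text
time: 27.35
position: [0.5955, 0.0478, 0.2133]
tool_rot: [-0.066, 0.994, -0.014, 0.088]
ft_force: [-6.6, 0.4, 6.9]
grip_width: 0.0358
```

```bash
python3 -c "
from h import *
st()"
```

```text
27.35 [0.5955 0.0478 0.2133] yaxis [-0.1291  0.9908 -0.0396] F [-6.6  0.4  6.9] M [-0.06  0.85 -0.07] g 0.0358
```

move_arm(rows=[-0.7,-0.1,0,0,0,0,1,0,0,-0.3,0,0,0,1])

```text
time: 27.55
position: [0.5954, 0.0478, 0.2132]
tool_rot: [-0.066, 0.994, -0.014, 0.089]
ft_force: [-4.7, 0.8, 9.2]
grip_width: 0.0358
```

```bash
python3 -c "
from h import *
st()"
```

```text
27.55 [0.5954 0.0478 0.2132] yaxis [-0.1291  0.9908 -0.0397] F [-4.7  0.8  9.2] M [0.05 0.75 0.01] g 0.0358
```

move_arm(rows=[-0.8,-0.1,-0.3,0,0,0,1,0,0,-0.3,0,0,0,1,0,0,0,0,0,0,1])

```text
time: 27.85
position: [0.5949, 0.0477, 0.2128]
tool_rot: [-0.066, 0.994, -0.014, 0.09]
ft_force: [-4.2, -1.2, 9.2]
grip_width: 0.0357
```

```bash
python3 -c "
from bf import *
st(); o,c=wsnap('w14.png'); bar(c,o); st()
s=snap('side','side14.png'); q=snap('scene','scene14.png')
cv2.imwrite('pics/c14.png',np.hstack([cv2.resize(s['color'][160:340,190:330,::-1],None,fx=3,fy=3,interpolation=cv2.INTER_CUBIC),cv2.resize(q['color'][170:350,290:415,::-1],None,fx=3,fy=3,interpolation=cv2.INTER_CUBIC)])[:,:800])
"
```

```text
27.85 [0.5949 0.0477 0.2128] yaxis [-0.1286  0.9909 -0.0395] F [-4.2 -1.2  9.2] M [ 0.23  0.64 -0.02] g 0.0357
bar n,z at mid [0.5923 0.2028] dyaw needed -0.0325 roll -0.035 pts 1684 703 rms 0.0007361450900320789 -> n err mm -3.82 L/R bar n 0.5877 0.5969 L/R z 0.1978 0.2078
27.9 [0.595  0.0476 0.2127] yaxis [-0.1285  0.9909 -0.0396] F [-4.3  0.1  7. ] M [ 0.27  0.67 -0.05] g 0.0356
```

View pics/w14.png

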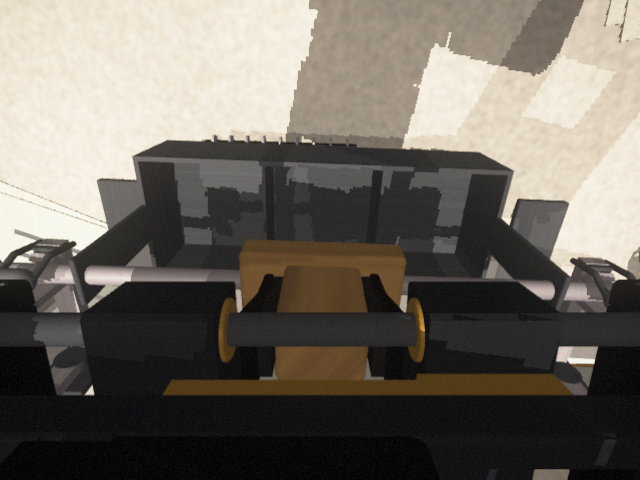

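View pics/c14.png

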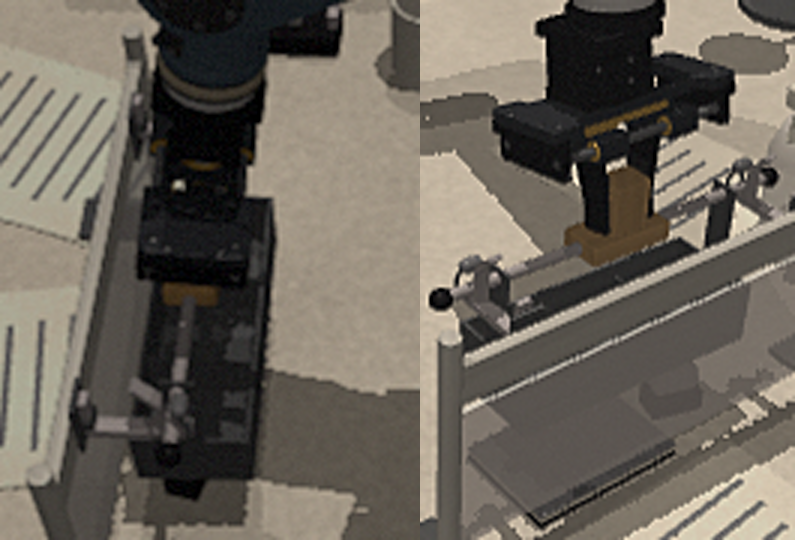

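move_arm(rows=[-0.5,0,-0.4,0,0,0,1,0,0,-0.3,0,0,0,1,0,0,0,0,0,0,1])

```text
time: 28.3
position: [0.5949, 0.0477, 0.2127]
tool_rot: [-0.066, 0.994, -0.014, 0.09]
ft_force: [-4.0, -0.1, 10.1]
grip_width: 0.0359
```

```bash
python3 -c "
from bf import *
st()
c=dict(np.load('/tmp/wrist_w14.npz')); o=robot.get_obs(); bar(c,o,boxes=((85,135),(520,548)),v0=264,v1=300); bar(c,o,boxes=((85,235),(410,548)),v0=264,v1=284)
"
```

```text
28.3 [0.5949 0.0477 0.2127] yaxis [-0.1285  0.9909 -0.0398] F [-4.  -0.1 10.1] M [ 0.24  0.68 -0.03] g 0.0359
bar n,z at mid [0.5961 0.2023] dyaw needed 0.0003 roll -0.0388 pts 956 362 rms 0.0005649898622419116 -> n err mm 0.02 L/R bar n 0.5962 0.5961 L/R z 0.1968 0.2078
bar n,z at mid [0.5961 0.2022] dyaw needed 0.0007 roll -0.0402 pts 2202 550 rms 0.000600417535793967 -> n err mm 0.04 L/R bar n 0.5962 0.596 L/R z 0.1965 0.2079
```

move_arm(rows=[0,0,-0.4,0,0,0,1,0,0,-0.3,0,0,0,1,0,0,0,0,0,0,1])

```text
time: 28.6
position: [0.595, 0.0476, 0.2127]
tool_rot: [-0.066, 0.994, -0.014, 0.091]
ft_force: [-6.3, 0.6, 14.4]
grip_width: 0.036
```

```bash
python3 -c "
from h import *
st()"
```

```text
28.6 [0.595  0.0476 0.2127] yaxis [-0.1285  0.9909 -0.0399] F [-6.3  0.6 14.4] M [ 0.22  0.87 -0.06] g 0.036
```

move_arm(rows=[0,0,-0.1,0,0,0,1,0,0,0,0,0,0,1,0,0,0,0,0,0,1,0,0,0,0,0,0,1,0,0,0,0,0,0,1,0,0,0,0,0,0,1])

```text
time: 29.2
position: [0.595, 0.0477, 0.2126]
tool_rot: [-0.066, 0.994, -0.014, 0.091]
ft_force: [-6.6, 0.4, 14.1]
grip_width: 0.0357
```

move_arm(rows=[0,0,0,0,0,0,1,0,0,0,0,0,0,1,0,0,0,0,0,0,1,0,0,0,0,0,0,1,0,0,0,0,0,0,1,0,0,0,0,0,0,1,0,0,0,0,0,0,1])

```text
time: 29.9
position: [0.595, 0.0477, 0.2126]
tool_rot: [-0.066, 0.994, -0.014, 0.091]
ft_force: [-5.7, -0.1, 13.9]
grip_width: 0.0354
```

```bash
python3 -c "
from bf import *
st(); o,c=wsnap('w15.png'); bar(c,o,boxes=((85,135),(520,548)),v0=264,v1=300); st()"
```

```text
29.9 [0.595  0.0477 0.2126] yaxis [-0.1285  0.9909 -0.0399] F [-5.7 -0.1 13.9] M [ 0.3   0.88 -0.03] g 0.0354
bar n,z at mid [0.5962 0.2022] dyaw needed 0.0003 roll -0.0385 pts 944 358 rms 0.0005571299437428242 -> n err mm 0.06 L/R bar n 0.5962 0.5961 L/R z 0.1967 0.2077
29.95 [0.595  0.0477 0.2127] yaxis [-0.1285  0.9909 -0.04  ] F [-6.2  0.8 13.4] M [ 0.32  0.84 -0.06] g 0.0356
```

move_arm(rows=[0,0,-0.2,0.001,0,0,1,0,0,0,0,0,0,1,0,0,0,0,0,0,1,0,0,0,0,0,0,1,0,0,0,0,0,0,1,0,0,0,0,0,0,1,0,0,0,0,0,0,1,0,0,0,0,0,0,1,0,0,0,0,0,0,1,0,0,0,0,0,0,1,0,0,0,0,0,0,1,0,0,0,0,0,0,1])

```text
time: 31.15
position: [0.595, 0.0477, 0.2126]
tool_rot: [-0.066, 0.994, -0.014, 0.091]
ft_force: [-5.8, 0.3, 13.6]
grip_width: 0.0354
```

```bash
python3 -c "
from h import *
st()"
```

```text
31.15 [0.595  0.0477 0.2126] yaxis [-0.1287  0.9909 -0.0392] F [-5.8  0.3 13.6] M [ 0.14  0.85 -0.04] g 0.0354
```

move_arm(rows=[-0.3,0,0.6,0,0,0,1,-0.3,0,0.6,0,0,0,1,-0.2,0,0.5,0,0,0,1,0,0,0,0,0,0,1], grip_force=20)

```text
time: 31.55
position: [0.5951, 0.0477, 0.2126]
tool_rot: [-0.065, 0.994, -0.013, 0.091]
ft_force: [-0.0, 2.1, 6.6]
grip_width: 0.0362
```

```bash
python3 -c "
from h import *
st()"
```

```text
31.55 [0.5951 0.0477 0.2126] yaxis [-0.1275  0.9911 -0.0386] F [-0.   2.1  6.6] M [ 0.07 -0.22 -0.59] g 0.0362
```

move_arm(rows=[0,0,0.6,0,0,0,1,0,0,0.4,0,0,0,0.6,0,0,0,0,0,0,0.4,0,0,0,0,0,0,0.2,0,0,0,0,0,0,0,0,0,0,0,0,0,0,0,0,0,0,0,0,0])

```text
time: 32.25
position: [0.5917, 0.048, 0.2116]
tool_rot: [-0.066, 0.994, -0.013, 0.087]
ft_force: [-0.9, 2.0, 2.3]
grip_width: 0.0686
```

```bash
python3 -c "
from h import *
st()
wsnap('w16.png')"
```

```text
32.25 [0.5917 0.048  0.2116] yaxis [-0.1296  0.9909 -0.0375] F [-0.9  2.   2.3] M [0.29 0.16 0.05] g 0.0686
```

View pics/w16.png

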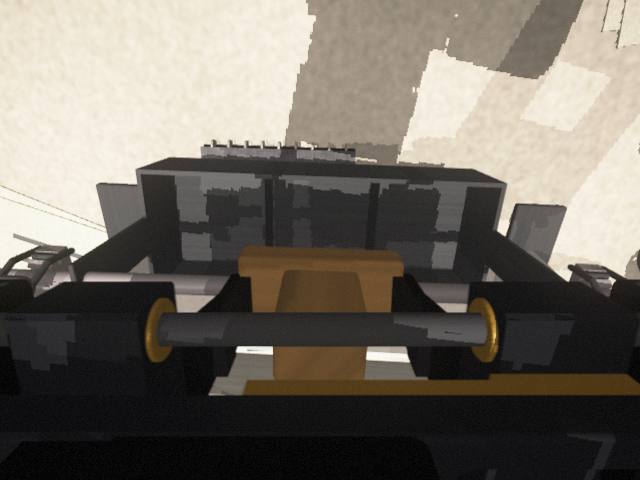

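move_arm(rows=[0,0,1,0,0,0,0,0,0,1,0,0,0,0,0,0,2,0,0,0,0,0,0,3,0,0,0,0,0,0,5,0,0,0,0])

```text
time: 32.8
position: [0.5923, 0.0474, 0.2238]
tool_rot: [-0.066, 0.994, -0.013, 0.087]
ft_force: [0.2, 1.0, 0.3]
grip_width: 0.0867
```

```bash
python3 -c "
from h import *
st()"
```

```text
32.8 [0.5923 0.0474 0.2238] yaxis [-0.1289  0.9909 -0.0381] F [0.2 1.  0.3] M [ 0.06  0.08 -0.01] g 0.0867
```

move_arm(rows=[0,0,10,0,0,0,0,0,0,20,0,0,0,0,0,0,25,0,0,0,0,0,0,30,0,0,0,0,0,0,30,0,0.04,0,0,10,0,30,0,0.06,0,0,20,0,30,0,0.06,0,0,30,0,10,0,0.02,0,0,30,0,0,0,0,0,0,0,0,0,0,0,0,0,0,0,0,0,0,0,0])

```text
time: 33.9
position: [0.6823, 0.0476, 0.4085]
tool_rot: [-0.067, 0.998, -0.007, -0.003]
ft_force: [0.3, -0.2, 0.2]
grip_width: 0.087
```

```bash
python3 - <<'E'
from rf import *
o=st(); o,c=wsnap('w17.png')
s=snap('side','side17.png'); q=snap('scene','scene17.png')
cv2.imwrite('pics/c17.png',np.hstack([cv2.resize(s['color'][160:340,190:330,::-1],None,fx=3,fy=3,interpolation=cv2.INTER_CUBIC),cv2.resize(q['color'][170:350,290:415,::-1],None,fx=3,fy=3,interpolation=cv2.INTER_CUBIC)])[:,:800])
E
```

```text
33.9 [0.6823 0.0476 0.4085] yaxis [-0.1337  0.9909 -0.0142] F [ 0.3 -0.2  0.2] M [0.   0.05 0.03] g 0.087
```

View pics/w17.png

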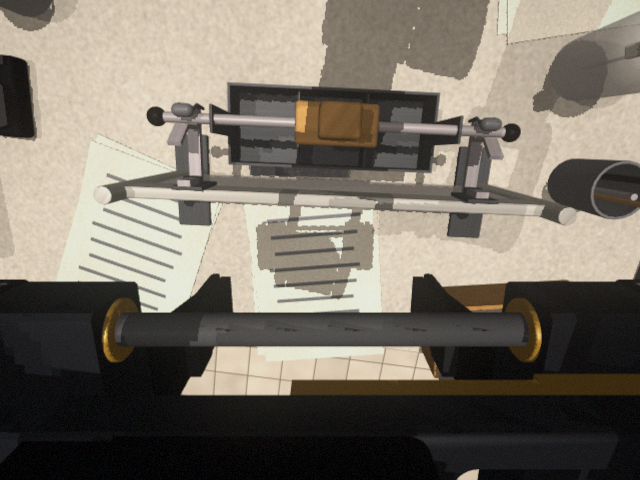

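View pics/c17.png

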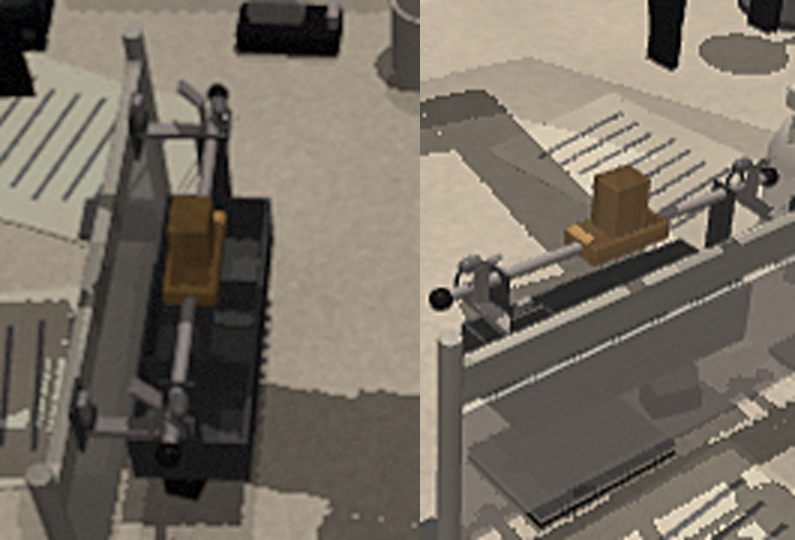

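View pics/side17.png

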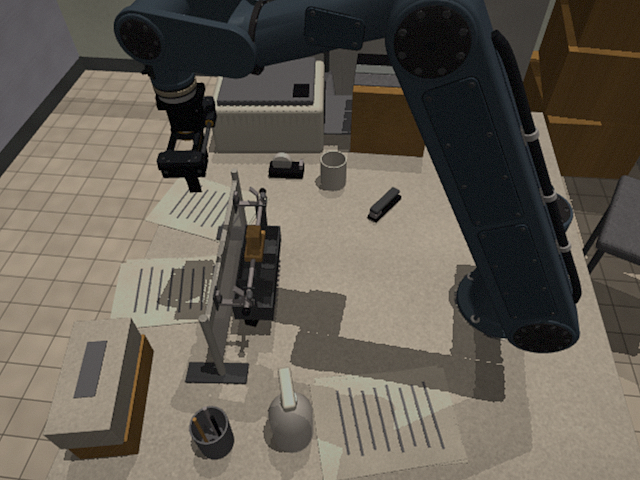

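move_arm(rows=[0,0,0,0,0,0,0,0,0,0,0,0,0,0,0,0,0,0,0,0,0,0,0,0,0,0,0,0,0,0,0,0,0,0,0,0,0,0,0,0,0,0,0,0,0,0,0,0,0,0,0,0,0,0,0,0,0,0,0,0,0,0,0,0,0,0,0,0,0,0,0,0,0,0,0,0,0,0,0,0,0,0,0,0])

```text
time: 35.25
position: [0.6826, 0.0476, 0.4089]
tool_rot: [-0.067, 0.998, -0.007, -0.002]
ft_force: [0.6, -1.3, -0.2]
grip_width: 0.087
```

```bash
python3 - <<'E'
from rf import *
a=dict(np.load('/tmp/wrist_w17.npz'))
o=st(); o,c=wsnap('w18.png')
th=.0932;n=np.array([np.cos(th),np.sin(th)]); t=np.array([-n[1],n[0]])
for nm,cc in (('17',a),('18',c)):
  W=cloud(cc); P=np.vstack([W[108:138,u0:u1].reshape(-1,3) for u0,u1 in ((235,290),(385,435),(212,225))])
  P=P[(P[:,2]>.185)&(P[:,2]<.225)]; nn=P[:,:2]@n;tt=P[:,:2]@t+.007;z=P[:,2]
  r=least_squares(lambda x:np.hypot(nn-x[0]-x[2]*tt,z-x[1]-x[3]*tt)-.005,[.596,.202,0,-.038],loss='soft_l1',f_scale=.0003)
  x=r.x; print(nm,len(P),x.round(4),'L z',x[1]+.142*x[3],'R z',x[1]-.142*x[3],'L n',x[0]+.142*x[2],'R n',x[0]-.142*x[2])
d=np.abs(a['color'].astype(int)-c['color'])[60:280].max(-1); print('diff px',(d>40).sum())
for k in ('stamp','notebook'):
  pass
roll(c,[('R',(176,190,104,114)),('L',(485,498,119,129))])
E
```

```text
35.25 [0.6826 0.0476 0.4089] yaxis [-0.1338  0.9909 -0.0144] F [ 0.6 -1.3 -0.2] M [-0.03  0.01 -0.02] g 0.087
17 1393 [ 5.961e-01  2.023e-01 -3.000e-04 -3.750e-02] L z 0.1969915588822628 R z 0.20765294523761854 L n 0.596005615582947 R n 0.5960997078561918
18 1399 [ 5.961e-01  2.023e-01  5.000e-04 -3.730e-02] L z 0.19703712000244175 R z 0.20763533796956882 L n 0.5961596262072129 R n 0.5960042597406108
diff px 1436
R 138 axis n,z [0.5899 0.2244] s -0.1545 -0.142 rms 0.000903637011536276
L 130 axis n,z [0.5904 0.2138] s 0.1263 0.139 rms 0.000759424844235132
```

```bash
python3 - <<'E'
from h import *
a=dict(np.load('/tmp/wrist_w17.npz')); c=dict(np.load('/tmp/wrist_w18.npz'))
for cc in (a,c):
  s=cloud(cc)[75:180,240:430].reshape(-1,3); s=s[(s[:,2]>.125)&(s[:,2]<.145)]; print(s[:,0].min(),s[:,0].max(),len(s))
r0=dict(np.load('/tmp/side.npz')); s1=cv2.imread('pics/side1.png').astype(int); s2=cv2.imread('pics/side17.png').astype(int)
for nm,(x,y) in dict(mug=(335,170),pen=(210,430),spray=(290,420),tape=(285,168),stapler=(383,204)).items():
  print(nm,np.abs(s1-s2)[y-20:y+20,x-20:x+20].mean().round(1))
robot.hand_in()
E
```

```text
0.5427399152735796 0.6509712209485746 1377
0.5423637770707647 0.6507286881886937 1389
mug 22.2
pen 12.5
spray 20.8
tape 19.7
stapler 24.6
the job is handed in; nothing more can be done
```

The caddy hangs on both hooks, past both rollers and fully down on both seats, and I handed the job in at about 35 s of robot time.

**First carry:** The caddy tipped in the fingers, so I set it down, gripped it again at 60 N and carried it more slowly. It tipped a little again, so I tilted and turned the tool until the tray hung level. While I was setting it down, the wrist force reached about 30 N against the desk.

**Hooks:** The left seat came out about 197 mm above the desk and the right about 207.6 mm. I lowered the bar tilted by about 0.038 rad to match.

**Forces:** Going past the rollers took at most about 22 N in total in the readings, roughly 11 N per hook. I then pressed for about 2.5 s with 19 to 20 N in total, about 9 to 10.7 N per hook. The per-hook figures are worked out from the wrist force and moment.

**Last checks:**
- After release, the wrist camera showed the bar within about 0.2 mm of the seat heights worked out from the rollers, and both rollers back over the bar.
- Two pictures 1.3 s apart agree to within about 0.4 mm on the tray rim, so it hangs still.
- The gripper is clear, at about 409 mm height, with no load.
- My check that nothing else moved was inconclusive. Comparing the side pictures from before and after gave no clear answer, possibly because the shadows changed. By eye the mug, pen cup, sprayer, tape stand and stapler look unmoved. The notebook and stamp sit partly hidden under the caddy, and I saw no contact with them.

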